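# Find the lamp stem that is bored right through and stand it on its foot

## Robot

A 7-joint arm with a two-finger parallel gripper is mounted at the origin on the work surface. World frame = base frame: x ahead of the robot, y to its left, z up, the work surface at z = 0. Lengths are in mm, angles in degrees, forces in N, time in s.
With the tool pointing down it reaches from about 400 to 900 mm from the base axis. Payload 5.5 kg.
Tool frame: the origin (TCP) lies at the very end of the fingers, on their centre line; the grasp point (between the pads) lies 19 mm behind it; z points along the fingers, y is the line along which they close (so a half turn about z gives the same grasp; the last joint's range is limited). The gripper opens to 85 mm and grips with 20 to 120 N. Pads are 22 mm wide; open, the fingers measure 114 mm over their backs; the gripper's body (76 mm by 85 mm) begins 54 mm behind the grasp point. The pads swing forward as they close: fully open they stand 13 mm farther back than shut.
Start: joints at [-55.05, 28.699, -24.465, 88.831, 12.651, 65.22, -12.049], TCP at [220.891, 611.316, 231.31] pointing down, gripper open.
Joint ranges: [-164.97, 164.97], [-17.58, 116.51], [-87.97, 89.64], [11.32, 138.91], [-80.73, 260.73], [10.89, 115.49], [-147.41, 147.41]. Speed limits (degrees/s): [147.25, 147.25, 180, 180, 180, 180, 180].

## Interface

Orientations are given as a 3x3 rotation matrix whose columns are the frame's x, y, z axes.
In Python, from bench import * gives the robot as it stands. The module is installed in compiled form; this text tells all that it offers.
- The arm moves only by the tool play_rows, never from a script. Its argument "commands" is a list of rows, each an object of numbers: "tx", "ty", "tz": the shift along the tool's x, y, z in mm; "wx", "wy", "wz": the turn, a rotation vector about the tool's x, y, z in degrees; "hand": the closure, from 0 (fully open) to 1 (shut). In form: [{"tx": .., "ty": .., "tz": .., "wx": .., "wy": .., "wz": .., "hand": ..}, ...]. A call has exactly 5 rows; each row is the pose to reach, as a shift and turn from the pose commanded when the call began, along the tool's axes at that moment; what a row does not reach only later rows make up. A row lasts 1/10 s, in which the tool goes at most 50 mm and 8.59 degrees, less where a joint would pass 70% of its speed; a pose out of reach is approached as far as the arm can. A call with a gripper value outside its range is refused whole. The fingers move at their own pace and stop on an object; the grip force is fixed at half the most. Time passes only in rows, so rows that repeat a pose let the fingers close, or fill a call up. It gives the time, the measured TCP pose, the force, the opening and the grip force at its end, in the units of the state.
- observe(): the state, without advancing time (a new reading comes with each control period).
- grab_frame(name): name is "side" or "top"; returns (picture, depth): 400x640x3 uint8, red, green, blue; 400x640 float32, mm along the optical axis (not along the pixel's ray), 0 where there is no reading.
- camera_model(name): a dict with "intrinsics" (3x3 intrinsics, pixels), "k1" (the pictures are not rectified: a ray, as slopes to the right and down, at radius r is drawn at 1 + k1 r^2 times it, then the intrinsics apply), "R" (3x3) and "t" (3): a world point X has camera coordinates R X + t. Camera axes: x right, y down, z forward; pixel columns grow to the right and rows downward; lengths in mm; the calibration is good to about 2 mm. A picture is of the moment at which its call begins. camera_model takes no time and is no camera call.
- job_done(): hands the job in; it is judged then, once.
Trained networks look in the newest picture that a camera, given by its name, has taken for a name from the list of things; names that differ only in an ending like _2 or _b are one class to them, and where a whole thing is asked for, a point or a joint stands for the part that bears it (a point fixed in the world has none). Each returns a list of dicts, best first, with "score" (0 to 1); they miss things now and then, are a little off and sometimes report something else, mostly with a low value. They report only what shows in the picture. A call takes as long as a camera call. They do not tell look-alikes from the thing itself.
- regions_of(camera, target): "region" (400x640 bool, what is visible of it) and "rect" ([left, top, width, height] in pixels, round what is visible of it).
- place_of(camera, target): "xy" ([column, row] in pixels: a listed point, or the origin of a listed thing).
The state is a dict: "time_s": time; "joint_positions": joint angles; "joint_velocities": joint speeds; "effort": joint torques, N m; "ee_pos": TCP position; "ee_rot": TCP orientation; "contact_force": force on the tool from outside, world axes, zero at the start; "ft_torque": the same for the moment, N m; "opening": finger opening in mm; "grasp_force": force on a finger pad.
Only numpy, scipy, OpenCV 4.12 (cv2) and the standard library are available. Lean on these libraries where they do the work, as an engineer would, in place of code of your own. Each camera call takes 0.05 s, during which the arm holds its last target. There are 200 camera calls.

## Task

Only one of the three terracotta lamp stems is bored right through for the lamp tube. Find it by probing the bores with the steel rod, pushing the rod right down through the open one, and hang the rod back in the rack; then stand that stem upright and centred over the hole of the wooden lamp foot. Leave the other two stems standing where they are, do not drop or knock over any stem, and leave the paint bottle, the mug and the tub alone.

Things in the scene. Friction and masses are not known exactly. Their poses are not given: they have to be found in the camera images.
- stem_a: one of three terracotta lamp stems, alike to the eye, standing on the bench, 0.2 to 0.45 kg, 90 mm tall. Round foot 62 mm diameter, 10 mm high, sweeping in to a straight neck 41 mm diameter from 46 to 78 mm up (grip here), then a lip 45 mm diameter. A 16 mm bore opens in the middle of the top. Origin: centre of the underside; z up along the bore.
- stem_b: another stem, same shape and axes as stem_a. In one stem of the three the bore is open right down to the underside; in the other two a web of clay closes it, so that a rod stops about 40 mm below the top. Which stem is the open one differs each time, whatever its name or place.
- stem_c: the third stem, same shape and axes as stem_a
- rod: blunt steel probing rod with a wooden handle, 175 mm long, 0.1 kg: shank 10 mm diameter, 115 mm long, bevelled tip; round handle 24 mm diameter, 60 mm long. Starts hanging in one of the rack's two holes, handle up, the handle's lower end resting on the board and the tip 10 mm above the bench. Origin: the tip; z points from tip to handle.
- rod_grip (a point): middle of the rod's handle, 145 mm above the tip
- rack: fixed wooden tool rack: a board 60 mm deep (x), 160 mm long (y), 15 mm thick, its top 125 mm above the bench, on two end cheeks. Two holes 14 mm diameter, 80 mm apart; the rod hangs in one, a loop tool with a slim black handle (18 mm diameter, rising 30 mm) in the other. Origin: on the bench under the board's middle; x across the board, y along it.
- rack_hole0 (a point): centre of the mouth of one rack hole, on the board's top
- rack_hole1 (a point): centre of the mouth of the other rack hole, on the board's top
- foot: loose round lamp foot of dark wood, 0.35 kg, 22 mm high, 110 mm diameter, flat top 92 mm diameter with a 16 mm hole in its middle. Origin: centre of the underside.
- foot_top (a point): centre of the hole at the foot's flat top; the stem's underside is to stand here
- paint: bystander: yellow paint bottle with a white cap, 52 mm diameter, 165 mm tall; origin under its centre
- mug: bystander: white mug, 80 mm diameter, 85 mm tall, handle at its +y; origin under its centre
- tub: bystander: white lidded tub, 90 mm diameter, 70 mm tall; origin under its centre
Things that resemble listed ones, but are neither listed nor needed, are in the scene too. There is more than one size of the foot; the job needs the smallest.

How it is judged (in metres and radians):
On the way, in this order (a step that is already met when the one before it is completed fails the run):
1. the rod's tip has been pushed down through the bore of the open stem, to within 20 mm of its underside (((z of rod in the frame of stem_a below 0.02 m and horizontal distance between rod and stem_a below 0.01 m) or (z of rod in the frame of stem_b below 0.02 m and horizontal distance between rod and stem_b below 0.01 m) or (z of rod in the frame of stem_c below 0.02 m and horizontal distance between rod and stem_c below 0.01 m))), for 0.1 s.
2. the rod hangs upright in a hole of the rack again, let go ((horizontal distance between rod and rack_hole0 below 0.006 m or horizontal distance between rod and rack_hole1 below 0.006 m) and height (world z) of rod between 0.005 and 0.015 m and angle between rod's own z axis and vertical below 0.1 rad and contact force between the fingers and rod below 0.1 N), for 0.2 s.
At the end, for the whole second after the job is handed in: The stem that is bored through stands upright (within 0.06 rad) and still on the flat top of the lamp foot, its axis within 6 mm of the foot's hole, let go; the two blind stems stand upright within 30 mm of where they started; the rod hangs upright in a hole of the rack (all of step 2 and ((horizontal distance between stem_a and foot_top below 0.006 m and z of stem_a in the frame of foot_top between -0.004 and 0.004 m and contact force between the fingers and stem_a below 0.1 N) or (horizontal distance between stem_b and foot_top below 0.006 m and z of stem_b in the frame of foot_top between -0.004 and 0.004 m and contact force between the fingers and stem_b below 0.1 N) or (horizontal distance between stem_c and foot_top below 0.006 m and z of stem_c in the frame of foot_top between -0.004 and 0.004 m and contact force between the fingers and stem_c below 0.1 N)) and horizontal distance between core_open_c0 and foot_top below 0.025 m and distance of each of core_web1_c0, core_web2_c0 from where it was at the start of the episode below 0.03 m and angle between each of stem_a, stem_b, stem_c, foot's own z axis and vertical below 0.06 rad and linear speed of each of stem_a, stem_b, stem_c below 0.02 m/s); the robot touches nothing.
It fails at once if a stem is dropped (from more than about 10 mm) or knocked so that it moves faster than 0.4 m/s out of the grip ((linear speed of stem_a above 0.4 m/s and contact force between the fingers and stem_a below 0.1 N) or (linear speed of stem_b above 0.4 m/s and contact force between the fingers and stem_b below 0.1 N) or (linear speed of stem_c above 0.4 m/s and contact force between the fingers and stem_c below 0.1 N)).
It fails at once if a stem is tipped by more than 0.5 rad (angle between any of stem_a, stem_b, stem_c's own z axis and vertical above 0.5 rad).
It fails at once if the paint bottle, the mug or the tub is moved by more than 30 mm (distance of any of paint, mug, tub from where it was at the start of the episode above 0.03 m).
It also fails if it takes over 72 s, if anything falls off the work surface, if the arm or the gripper's body presses on something with over 40 N, if the wrist force passes 120 N, or if a joint passes its speed limit or range.

## Working session

There is one attempt and no reset: what is moved stays moved. The work goes in short steps, Python scripts to look and compute and a tool call to move; the robot and the scene stay as the last step left them, time stands still between calls to the robot, and variables do not carry over. Pictures are saved under pics/ and viewed, at most 10 in all, crops included, and the job is handed in when it is done.

Besides the shell and the picture viewer there is one more tool, called after ">>>" in YAML: its name, and indented under it one key for each argument. play_rows: Moves the arm, as the interface text tells. Its arguments: {"type":"object","properties":{"commands":{"type":"array","items":{"type":"object","properties":{"tx":{"type":"number"},"ty":{"type":"number"},"tz":{"type":"number"},"wx":{"type":"number"},"wy":{"type":"number"},"wz":{"type":"number"},"hand":{"type":"number"}}}}},"required":["commands"]}

```bash
mkdir -p pics; cat > h.py <<'E'
from bench import *
import numpy as np, cv2
def ray(cam,uv):
    m=camera_model(cam);K=np.array(m["intrinsics"]);R=np.array(m["R"]);t=np.array(m["t"])
    d=np.array([(uv[0]-K[0,2])/K[0,0],(uv[1]-K[1,2])/K[1,1]]);s=d.copy()
    for _ in range(20): s=d/(1+m["k1"]*(s@s))
    return -R.T@t, R.T@np.array([s[0],s[1],1.])
def atz(cam,uv,z):
    o,d=ray(cam,uv); return o+d*(z-o[2])/d[2]
def cloud(cam,dep,mask=None):
    m=camera_model(cam);K=np.array(m["intrinsics"]);R=np.array(m["R"]);t=np.array(m["t"])
    v,u=np.nonzero((dep>0)&(mask if mask is not None else True))
    d=np.stack([(u-K[0,2])/K[0,0],(v-K[1,2])/K[1,1]],1);s=d.copy()
    for _ in range(20): s=d/(1+m["k1"]*(s**2).sum(1,keepdims=True))
    P=np.c_[s,np.ones(len(s))]*dep[v,u][:,None]
    return (P-t)@R
def project(cam,X):
    m=camera_model(cam);K=np.array(m["intrinsics"]);c=np.array(m["R"])@np.array(X)+np.array(m["t"])
    s=c[:2]/c[2];s=s*(1+m["k1"]*(s@s));return K[:2,:2]@s+K[:2,2]
E
python3 - <<'E'
from h import *
np.set_printoptions(precision=1,suppress=True)
for c in ("top","side"):
    p,d=grab_frame(c);cv2.imwrite(f"pics/{c}0.png",p[:,:,::-1]);np.save(f"{c}0.npy",d)
    o,_=ray(c,(320,200));print(c,o)
    for n in ("stem_a","rod","rack","foot","paint","mug","tub"):
        for r in regions_of(c,n)[:5]:
            P=cloud(c,d,r["region"]);
            if len(P): print(n,round(r["score"],2),r["rect"],P.min(0),P.max(0),np.median(P,0))
    for n in ("rod_grip","rack_hole0","foot_top"):
        for r in place_of(c,n)[:4]: print(n,round(r["score"],2),r["xy"],atz(c,r["xy"],{"rod_grip":160,"rack_hole0":125,"foot_top":22}[n]))
s=observe();print(s["ee_rot"],s["ee_pos"],s["time_s"],s["contact_force"])
E
```

```text
top [ 487.4    0.9 1082.7]
stem_a 0.81 [245.8, 197.7, 25.3, 23.7] [489.3  80.6  -1.4] [549.5 135.2  94.8] [516.9 104.9  86.8]
stem_a 0.66 [342.2, 152.9, 24.4, 28.6] [ 581.7 -151.9   -3.7] [640.3 -87.5  94. ] [ 606.2 -113.    80.2]
stem_a 0.59 [293.9, 206.0, 24.0, 24.5] [467.2 -32.1  -2.2] [527.3  27.4  94. ] [495.7  -1.5  87.8]
rod 0.7 [118.6, 207.5, 21.2, 14.6] [500.4 344.  122.9] [521.5 362.6 188.6] [510.4 347.9 173.8]
rod 0.41 [107.6, 189.2, 103.6, 46.9] [470.7 220.3  -2.5] [564.8 460.  185.3] [514.6 302.1 124.1]
rack 0.84 [106.2, 190.3, 106.2, 45.2] [471.  220.3  -5.6] [567.9 468.2 187.3] [514.7 302.4 124.1]
foot 0.94 [424.6, 198.9, 44.3, 44.8] [ 423.2 -386.7   -6.5] [ 529.8 -282.4   27.6] [ 476.7 -332.2   20.6]
foot 0.72 [373.5, 278.0, 70.1, 64.5] [ 193.1 -314.6   -1.2] [ 353.2 -156.6   37.8] [ 276.8 -231.3   30.5]
foot 0.69 [210.8, 251.4, 66.7, 72.2] [261.   63.7  -4.1] [417.5 221.6  39. ] [340.6 141.3  30.4]
paint 0.76 [163.0, 102.9, 32.8, 33.1] [699.1 248.1  -4.1] [778.6 313.1 167.4] [716.8 264.8 108. ]
paint 0.26 [362.5, 76.2, 41.0, 42.6] [ 726.4 -241.2   -5. ] [ 831.5 -138.
[... 1757 characters left out ...]
b 0.75 [414.6, 242.3, 43.9, 51.6] [ 726.1 -227.9   -1.4] [855.2 -97.7  75. ] [ 758.6 -195.7   69.1]
tub 0.42 [267.0, 107.3, 40.4, 71.7] [469.4 128.3  -1.3] [569.9 411.5 157.3] [509.3 230.2 107.4]
rod_grip 0.67 [276.3, 105.5] [499.  355.4 160. ]
rack_hole0 0.71 [324.6, 368.3] [ 462.9 -368.4  125. ]
rack_hole0 0.69 [283.5, 129.3] [506.1 285.5 125. ]
rack_hole0 0.65 [280.5, 110.5] [512.9 380.7 125. ]
rack_hole0 0.33 [431.1, 275.8] [ 707.3 -247.6  125. ]
foot_top 0.73 [213.3, 341.5] [ 268.9 -236.7   22. ]
foot_top 0.61 [232.6, 194.8] [338.2 163.1  22. ]
foot_top 0.56 [329.2, 368.8] [ 481.1 -339.6   22. ]
[[-0.9  0.3 -0. ]
 [ 0.3  0.9  0. ]
 [ 0.   0.  -1. ]] [220.9 611.3 231.3] 1.1 [0.2 0.  0.3]
```

```bash
cat > fit.py <<'E'
from h import *
np.set_printoptions(precision=1,suppress=True)
def both(): return np.vstack([cloud(c,np.load(f"{c}0.npy")) for c in ("top","side")])
def disc(P,xy,rad,zlo,zhi):
    q=P[(np.hypot(P[:,0]-xy[0],P[:,1]-xy[1])<rad)&(P[:,2]>zlo)&(P[:,2]<zhi)]
    (c,r)=cv2.minEnclosingCircle(q[:,:2].astype(np.float32)); return np.array(c),r,q.mean(0),len(q)
E
python3 - <<'E'
from fit import *
for c in ("top","side"):
    P=cloud(c,np.load(f"{c}0.npy"));print(c)
    for n,a in dict(s1=((517,105),45,82,99),s2=((609,-117),45,82,99),s3=((496,-1),45,82,99),foot=((475,-332),70,17,27),rod=((510,350),30,177,195),loop=((510,275),25,140,170),rack=((512,310),130,115,132)).items(): print(n,*disc(P,*a))
    q=P[(abs(P[:,2]-124)<5)&(abs(P[:,0]-512)<70)&(abs(P[:,1]-310)<130)][:,:2].astype(np.float32);print(cv2.minAreaRect(q))
a=cv2.imread("pics/top0.png");cv2.imwrite("pics/v1.png",cv2.resize(a[40:360,90:490],None,fx=2,fy=1.85))
E
```

```text
top
s1 [518.4 111.6] 22.484973907470703 [518.3 111.3  89.6] 295
s2 [ 612.3 -117.2] 22.434818267822266 [ 612.2 -117.    89.5] 291
s3 [496.6  -3.7] 22.397720336914062 [496.6  -3.9  89.6] 286
foot [ 476.6 -335.5] 50.07365036010742 [ 476.8 -336.3   21.4] 1238
rod [510.3 355. ] 11.038105010986328 [510.1 354.  183.4] 102
loop [517.8 277.2] 8.049934387207031 [517.7 276.1 153.3] 53
rack [514. 317.] 98.9396743774414 [514.2 313.4 124.5] 2415
((514.3928833007812, 317.7683410644531), (69.26536560058594, 189.43519592285156), 5.3787689208984375)
side
s1 [516.2 113. ] 22.404916763305664 [515.9 109.9  90.2] 181
s2 [ 611.2 -114.7] 23.3548526763916 [ 610.  -116.5   90.4] 288
s3 [494.7  -1.6] 23.411733627319336 [494.3  -3.7  90.6] 249
foot [ 475.4 -337.2] 49.85725402832031 [ 475.7 -339.4   22.2] 1987
rod [509.9 354.8] 11.36591625213623 [509.  352.8 183.4] 43
loop [514.3 275.3] 7.742230415344238 [513.9 273.6 150.5] 33
rack [509.6 314.5] 99.45022583007812 [510.8 296.5 125. ] 803
((511.489501953125, 315.50054931640625), (68.97216033935547, 188.77256774902344), 5.111868381500244)
```

View pics/v1.png

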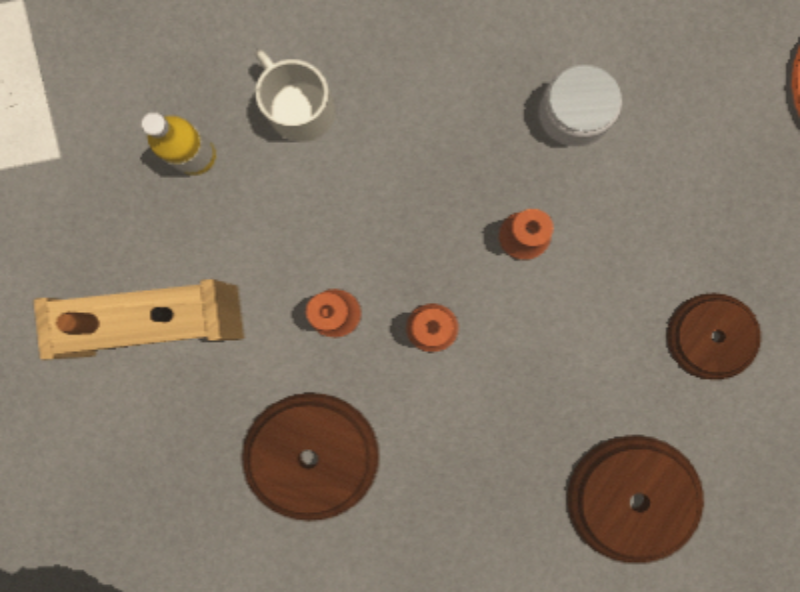

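```bash
cat > go.py <<'E'
import sys
from h import *
from scipy.spatial.transform import Rotation as Ro
np.set_printoptions(precision=2,suppress=True)
# usage: go.py x y z yaw(of tool y, deg)  -> shift & turn from present measured pose, tool axes
def go(x,y,z,yaw=None):
    s=observe();R=np.array(s["ee_rot"]);p=np.array(s["ee_pos"])
    d=R.T@(np.array([x,y,z])-p); out=[d]
    a=np.deg2rad(yaw) if yaw is not None else np.arctan2(R[1,1],R[0,1])
    yv=np.array([np.cos(a),np.sin(a),0]);zv=np.array([0,0,-1.]);G=np.c_[np.cross(yv,zv),yv,zv]
    print("t",d,"w",np.rad2deg(Ro.from_matrix(R.T@G).as_rotvec()),"| pos",p,"yaw",np.rad2deg(np.arctan2(R[1,1],R[0,1])),"t",s["time_s"],"F",s["contact_force"],"J",np.array(s["joint_positions"]))
if __name__=="__main__": go(*map(float,sys.argv[1:]))
E
python3 go.py 510 354.5 231 5
```

```text
t [-359.18 -143.27    0.3 ] w [ 0.   -0.   65.13] | pos [220.9  611.32 231.32] yaw 70.13003430039298 t 1.1 F [0.25 0.04 0.29] J [-55.05  28.7  -24.46  88.83  12.65  65.22 -12.05]
```

>>> play_rows:
  commands:
    - {"tx": -36, "ty": -14, "wz": 7, "hand": 0}
    - {"tx": -79, "ty": -31, "wz": 15, "hand": 0}
    - {"tx": -122, "ty": -49, "wz": 23, "hand": 0}
    - {"tx": -165, "ty": -66, "wz": 31, "hand": 0}
    - {"tx": -205, "ty": -82, "wz": 39, "hand": 0}

```text
invalid input at $.commands[0]: expected keys tx, ty, tz, wx, wy, wz, hand
```

```bash
python3 go.py 510 354.5 231 5
```

```text
t [-359.18 -143.27    0.3 ] w [ 0.   -0.   65.13] | pos [220.9  611.32 231.32] yaw 70.13003430039298 t 1.1 F [0.25 0.04 0.29] J [-55.05  28.7  -24.46  88.83  12.65  65.22 -12.05]
```

>>> play_rows:
  commands:
    - {"tx": -36, "ty": -14, "tz": 0, "wx": 0, "wy": 0, "wz": 7, "hand": 0}
    - {"tx": -79, "ty": -31, "tz": 0, "wx": 0, "wy": 0, "wz": 15, "hand": 0}
    - {"tx": -122, "ty": -49, "tz": 0, "wx": 0, "wy": 0, "wz": 23, "hand": 0}
    - {"tx": -165, "ty": -66, "tz": 0, "wx": 0, "wy": 0, "wz": 31, "hand": 0}
    - {"tx": -205, "ty": -82, "tz": 0, "wx": 0, "wy": 0, "wz": 39, "hand": 0}

```text
time_s: 1.6
ee_pos: [387.5, 462.8, 231.5]
ee_rot: [[-0.512, 0.859, 0.001], [0.859, 0.512, 0.0], [-0.0, 0.001, -1.0]]
contact_force: [0.9, 1.0, -0.1]
opening: 85.4
grasp_force: 0.0
```

```bash
python3 go.py 510 354.5 231 5
```

```text
t [-155.74   49.86    0.59] w [ 0.03  0.   25.77] | pos [387.49 462.81 231.53] yaw 30.765010027388097 t 1.6 F [ 0.89  1.   -0.06] J [-41.95  22.64 -13.82  96.15   6.01  61.91 -26.81]
```

>>> play_rows:
  commands:
    - {"tx": -35, "ty": 11, "tz": 0, "wx": 0, "wy": 0, "wz": 7, "hand": 0}
    - {"tx": -78, "ty": 25, "tz": 0, "wx": 0, "wy": 0, "wz": 15, "hand": 0}
    - {"tx": -120, "ty": 38, "tz": 0, "wx": 0, "wy": 0, "wz": 22, "hand": 0}
    - {"tx": -155.7, "ty": 49.9, "tz": 0, "wx": 0, "wy": 0, "wz": 25.8, "hand": 0}
    - {"tx": -155.7, "ty": 49.9, "tz": 0, "wx": 0, "wy": 0, "wz": 25.8, "hand": 0}

```text
time_s: 2.1
ee_pos: [514.9, 350.3, 231.3]
ee_rot: [[-0.081, 0.997, 0.003], [0.997, 0.081, -0.003], [-0.004, 0.003, -1.0]]
contact_force: [1.4, -0.3, -1.1]
opening: 85.5
grasp_force: 0.0
```

```bash
python3 go.py 510 354.5 139 5
```

```text
t [ 4.89 -4.83 92.3 ] w [ 0.18  0.21 -0.35] | pos [514.91 350.33 231.33] yaw 4.651159121428437 t 2.1 F [ 1.4  -0.34 -1.14] J [-32.85  24.04  -5.3   93.58   2.74  62.46 -34.31]
```

>>> play_rows:
  commands:
    - {"tx": 1, "ty": -1, "tz": 6, "wx": 0, "wy": 0, "wz": 0, "hand": 0}
    - {"tx": 3, "ty": -3, "tz": 12, "wx": 0, "wy": 0, "wz": 0, "hand": 0}
    - {"tx": 3, "ty": -3, "tz": 18, "wx": 0, "wy": 0, "wz": 0, "hand": 0}
    - {"tx": 3, "ty": -3, "tz": 20, "wx": 0, "wy": 0, "wz": 0, "hand": 0}
    - {"tx": 3, "ty": -3, "tz": 20, "wx": 0, "wy": 0, "wz": 0, "hand": 0}

```text
time_s: 2.6
ee_pos: [504.8, 360.3, 210.6]
ee_rot: [[-0.095, 0.996, -0.001], [0.996, 0.095, -0.001], [-0.0, -0.001, -1.0]]
contact_force: [-0.1, -0.2, -0.8]
opening: 86.0
grasp_force: 0.0
```

```bash
python3 go.py 510 354.5 139 5
```

```text
t [-6.21  4.72 71.59] w [-0.07  0.03  0.43] | pos [504.79 360.28 210.59] yaw 5.428688970144111 t 2.6 F [-0.14 -0.2  -0.8 ] J [-33.59  25.01  -5.82  95.02   2.82  60.18 -34.85]
```

>>> play_rows:
  commands:
    - {"tx": -3, "ty": 2.4, "tz": 10, "wx": 0, "wy": 0, "wz": 0, "hand": 0}
    - {"tx": -6, "ty": 4.7, "tz": 30, "wx": 0, "wy": 0, "wz": 0, "hand": 0}
    - {"tx": -6, "ty": 4.7, "tz": 52, "wx": 0, "wy": 0, "wz": 0, "hand": 0}
    - {"tx": -6, "ty": 4.7, "tz": 66, "wx": 0, "wy": 0, "wz": 0, "hand": 0}
    - {"tx": -6, "ty": 4.7, "tz": 71.5, "wx": 0, "wy": 0, "wz": 0, "hand": 0}

```text
time_s: 3.1
ee_pos: [510.1, 353.4, 137.7]
ee_rot: [[-0.093, 0.996, -0.002], [0.996, 0.093, -0.002], [-0.002, -0.003, -1.0]]
contact_force: [0.2, 0.7, 0.9]
opening: 85.5
grasp_force: 0.0
```

>>> play_rows:
  commands:
    - {"tx": 0, "ty": 0, "tz": 0, "wx": 0, "wy": 0, "wz": 0, "hand": 0.3}
    - {"tx": 0, "ty": 0, "tz": 0, "wx": 0, "wy": 0, "wz": 0, "hand": 0.5}
    - {"tx": 0, "ty": 0, "tz": 0, "wx": 0, "wy": 0, "wz": 0, "hand": 0.7}
    - {"tx": 0, "ty": 0, "tz": 0, "wx": 0, "wy": 0, "wz": 0, "hand": 0.85}
    - {"tx": 0, "ty": 0, "tz": 0, "wx": 0, "wy": 0, "wz": 0, "hand": 1}

```text
time_s: 3.6
ee_pos: [511.4, 354.6, 140.9]
ee_rot: [[-0.093, 0.996, 0.001], [0.996, 0.093, 0.001], [0.001, 0.001, -1.0]]
contact_force: [-1.2, 0.5, 4.9]
opening: 22.6
grasp_force: 58.7
```

```bash
python3 go.py 510 354.5 250 5; python3 -c "
from bench import *
s=observe();print(s['opening'],s['grasp_force'])"
```

```text
t [   0.1    -1.23 -109.13] w [ 0.07 -0.04  0.34] | pos [511.36 354.6  140.87] yaw 5.33863847696084 t 3.6 F [-1.22  0.52  4.89] J [-33.13  29.53  -5.45  98.04   3.38  52.51 -34.59]
22.551568392313385 58.673795303329825
```

>>> play_rows:
  commands:
    - {"tx": 0, "ty": 0, "tz": -10, "wx": 0, "wy": 0, "wz": 0, "hand": 1}
    - {"tx": 0, "ty": 0, "tz": -40, "wx": 0, "wy": 0, "wz": 0, "hand": 1}
    - {"tx": 0, "ty": 0, "tz": -80, "wx": 0, "wy": 0, "wz": 0, "hand": 1}
    - {"tx": 0, "ty": 0, "tz": -115, "wx": 0, "wy": 0, "wz": 0, "hand": 1}
    - {"tx": 0, "ty": 0, "tz": -130, "wx": 0, "wy": 0, "wz": 0, "hand": 1}

```text
time_s: 4.1
ee_pos: [512.6, 355.3, 274.5]
ee_rot: [[-0.093, 0.996, 0.005], [0.996, 0.093, 0.004], [0.003, 0.006, -1.0]]
contact_force: [0.2, -0.3, -1.1]
opening: 22.8
grasp_force: 59.4
```

>>> play_rows:
  commands:
    - {"tx": 0, "ty": 0, "tz": 0, "wx": 0, "wy": 0, "wz": 0, "hand": 1}
    - {"tx": 0, "ty": 0, "tz": 0, "wx": 0, "wy": 0, "wz": 0, "hand": 1}
    - {"tx": -30, "ty": 0, "tz": 0, "wx": 0, "wy": 0, "wz": 0, "hand": 1}
    - {"tx": -70, "ty": 0, "tz": 0, "wx": 0, "wy": 0, "wz": 0, "hand": 1}
    - {"tx": -115, "ty": 0, "tz": 0, "wx": 0, "wy": 0, "wz": 0, "hand": 1}

```text
time_s: 4.6
ee_pos: [519.7, 241.0, 267.4]
ee_rot: [[-0.096, 0.995, -0.004], [0.995, 0.096, 0.002], [0.002, -0.004, -1.0]]
contact_force: [-0.4, 3.9, 0.3]
opening: 22.6
grasp_force: 60.1
```

```bash
python3 go.py 517.8 112 265 5.3
```

```text
t [-128.23  -14.26    2.2 ] w [-0.23 -0.11  0.23] | pos [519.65 241.   267.4 ] yaw 5.52715105764383 t 4.6 F [-0.36  3.93  0.34] J [-24.49  17.19  -3.64  98.37   0.98  64.64 -22.86]
```

```bash
python3 - <<'E'
from h import *
ims=[]
for c,X in (("top",(520,260,200)),("side",(520,260,200))):
    p,d=grab_frame(c);np.save(c+"1.npy",d)
    u,v=project(c,X).astype(int);print(c,u,v);w=p[max(0,v-60):v+60,max(0,u-60):u+60]
    ims.append(cv2.resize(w[:,:,::-1],(400,400)))
cv2.imwrite("pics/v2.png",np.hstack(ims))
print(observe()["contact_force"],observe()["ee_pos"])
E
```

```text
top 169 207
side 288 110
[0.43083554 0.76682182 1.76866767] [521.79127801 233.11206549 267.9051301 ]
```

View pics/v2.png

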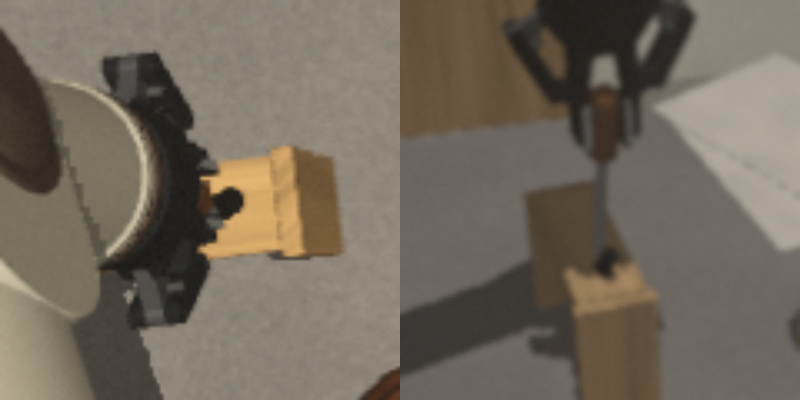

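```bash
python3 - <<'E'
from h import *
np.set_printoptions(precision=1,suppress=True)
p,d=grab_frame("side");s=observe();t=np.array(s["ee_pos"]);print(t,s["contact_force"])
P=cloud("side",d)
for lo in range(125,262,10):
    q=P[(abs(P[:,0]-t[0])<30)&(abs(P[:,1]-t[1])<70)&(P[:,2]>lo)&(P[:,2]<lo+10)]
    if len(q): print(lo,len(q),np.median(q,0),q.min(0),q.max(0))
E
```

```text
[521.4 236.5 268.1] [ 0.2  1.1 -1.3]
125 217 [516.1 259.4 126.1] [491.6 218.7 125. ] [550.4 306.  134.1]
135 11 [513.6 263.  139. ] [510.5 257.3 135.6] [523.9 275.2 144.2]
145 21 [519.6 255.4 150.5] [511.5 249.8 145.3] [528.9 269.2 154.7]
155 20 [517.1 261.8 157.2] [511.6 254.2 155.1] [526.7 267.6 164.5]
165 8 [514.5 263.  171.1] [512.  260.2 165.2] [517.5 264.8 174.3]
175 9 [515.  260.8 181.6] [512.1 258.6 177.3] [520.9 263.4 184.7]
185 10 [514.6 258.1 191.5] [512.1 255.3 185.8] [520.6 260.2 194.9]
195 10 [516.3 255.4 200.8] [512.4 253.8 195.3] [520.6 257.7 203.4]
205 12 [516.4 253.6 210.3] [512.6 251.8 206. ] [520.6 256.2 214.5]
215 8 [517.8 250.5 218.8] [512.8 249.3 215.8] [521.  254.2 223.7]
225 11 [517.9 248.6 229.1] [515.2 246.7 225.4] [520.8 251.9 234.6]
235 7 [517.7 245.4 240.2] [515.7 243.7 236.4] [520.9 248.4 244.9]
245 7 [520.4 243.4 247.9] [516.  240.6 245.4] [525.4 246.8 251.9]
255 23 [517.2 235.4 258.4] [508.6 231.9 255.5] [527.9 243.9 264.4]
```

>>> play_rows:
  commands:
    - {"tx": 0, "ty": 0, "tz": -15, "wx": 0, "wy": 0, "wz": 0, "hand": 1}
    - {"tx": 0, "ty": 0, "tz": -40, "wx": 0, "wy": 0, "wz": 0, "hand": 1}
    - {"tx": 0, "ty": 0, "tz": -60, "wx": 0, "wy": -3, "wz": 0, "hand": 1}
    - {"tx": 0, "ty": 0, "tz": -70, "wx": 0, "wy": -8, "wz": 0, "hand": 1}
    - {"tx": 0, "ty": 0, "tz": -70, "wx": 0, "wy": -14, "wz": 0, "hand": 1}

```text
time_s: 5.25
ee_pos: [522.4, 240.3, 340.8]
ee_rot: [[-0.089, 0.996, 0.025], [0.966, 0.092, -0.243], [-0.245, 0.003, -0.97]]
contact_force: [0.7, 0.3, -2.4]
opening: 22.4
grasp_force: 60.2
```

>>> play_rows:
  commands:
    - {"tx": -10, "ty": 0, "tz": 0, "wx": 0, "wy": 0, "wz": 0, "hand": 1}
    - {"tx": -40, "ty": 0, "tz": 0, "wx": 0, "wy": 0, "wz": 0, "hand": 1}
    - {"tx": -70, "ty": 0, "tz": 0, "wx": 0, "wy": 0, "wz": 0, "hand": 1}
    - {"tx": -80, "ty": 0, "tz": 0, "wx": 0, "wy": 0, "wz": 0, "hand": 1}
    - {"tx": -80, "ty": 0, "tz": 0, "wx": 0, "wy": 0, "wz": 0, "hand": 1}

```text
time_s: 5.75
ee_pos: [529.0, 161.2, 358.5]
ee_rot: [[-0.088, 0.996, 0.021], [0.966, 0.091, -0.241], [-0.242, -0.001, -0.97]]
contact_force: [0.7, 0.2, -1.4]
opening: 22.4
grasp_force: 60.2
```

```bash
cat > rod.py <<'E'
from h import *
np.set_printoptions(precision=2,suppress=True)
# fit shank axis (10 mm dia) from both cameras; reports axis point at tip height and at slope
def rod(cams=("side","top"),lo=0,hi=1e9):
    for c in cams:
        p,d=grab_frame(c);s=observe();R=np.array(s["ee_rot"]);t=np.array(s["ee_pos"]);P=cloud(c,d)
        np.save(c+"r.npy",d);cv2.imwrite(c+"r.png",p[:,:,::-1])
        o=ray(c,(320,200))[0]
        z0=t[2]-130; m=(np.hypot(P[:,0]-t[0],P[:,1]-t[1])<45)&(P[:,2]>max(z0,lo)-6)&(P[:,2]<min(t[2]-18,hi))
        q=P[m]
        if len(q)<15: print(c,"few",len(q));continue
        for _ in range(4):
            A=np.c_[np.ones(len(q)),q[:,2]-z0];co,*_=np.linalg.lstsq(A,q[:,:2],rcond=None)
            r=np.linalg.norm(q[:,:2]-A@co,axis=1);q=q[r<max(5,2*np.median(r))]
        v=np.array([t[0],t[1]])-o[:2];v/=np.linalg.norm(v)
        h=np.hypot(*(np.array(t[:2])-o[:2]));f=h/np.hypot(h,o[2]-t[2])
        print(c,len(q),"minz",q[:,2].min(),"axis@z0=%.0f"%z0,co[0]+v*4*1,"slope",co[1],"deg",np.rad2deg(np.arctan(co[1])),"tcp",t,"zaxis",R[:,2],"F",s["contact_force"])
if __name__=="__main__": rod()
E
python3 rod.py; python3 go.py 517.8 112 250
```

```text
side 166 minz 227.30611147864857 axis@z0=228 [525.16 169.58] slope [0.01 0.02] deg [0.72 0.94] tcp [528.53 162.97 358.2 ] zaxis [ 0.02 -0.24 -0.97] F [-0.63  1.12 -1.17]
top 54 minz 231.69177926627503 axis@z0=228 [527.92 169.72] slope [0.   0.03] deg [0.12 1.89] tcp [528.33 163.95 358.11] zaxis [ 0.02 -0.24 -0.97] F [ 0.3  -0.07 -1.51]
t [-23.16 -15.24 117.16] w [-0.08 13.95  0.01] | pos [528.33 163.95 358.11] yaw 5.417159926475817 t 5.85 F [ 0.3  -0.07 -1.51] J [-27.27  14.29  -1.3   91.73  13.31  79.9  -26.14]
```

```bash
python3 go.py 519.2 104 240
```

```text
t [-28.61 -14.59 128.82] w [-0.08 13.95  0.01] | pos [528.33 163.95 358.11] yaw 5.417159926475817 t 5.85 F [ 0.3  -0.07 -1.51] J [-27.27  14.29  -1.3   91.73  13.31  79.9  -26.14]
```

>>> play_rows:
  commands:
    - {"tx": -5, "ty": -2, "tz": 15, "wx": 0, "wy": 0.5, "wz": 0, "hand": 1}
    - {"tx": -15, "ty": -8, "tz": 60, "wx": 0, "wy": 1, "wz": 0, "hand": 1}
    - {"tx": -25, "ty": -13, "tz": 105, "wx": 0, "wy": 1, "wz": 0, "hand": 1}
    - {"tx": -28.6, "ty": -14.6, "tz": 125, "wx": 0, "wy": 1, "wz": 0, "hand": 1}
    - {"tx": -28.6, "ty": -14.6, "tz": 128.8, "wx": 0, "wy": 1, "wz": 0, "hand": 1}

```text
time_s: 6.35
ee_pos: [517.3, 102.0, 237.7]
ee_rot: [[-0.092, 0.996, 0.015], [0.97, 0.093, -0.226], [-0.226, -0.006, -0.974]]
contact_force: [-0.8, 0.1, -0.0]
opening: 22.7
grasp_force: 60.2
```

>>> play_rows:
  commands:
    - {"tx": 0, "ty": 0, "tz": 0, "wx": 0, "wy": 0, "wz": 0, "hand": 1}
    - {"tx": 0, "ty": 0, "tz": 0, "wx": 0, "wy": 0, "wz": 0, "hand": 1}
    - {"tx": 0, "ty": 0, "tz": 0, "wx": 0, "wy": 0, "wz": 0, "hand": 1}
    - {"tx": 0, "ty": 0, "tz": 0, "wx": 0, "wy": 0, "wz": 0, "hand": 1}
    - {"tx": 0, "ty": 0, "tz": 0, "wx": 0, "wy": 0, "wz": 0, "hand": 1}

```text
time_s: 6.85
ee_pos: [520.3, 103.0, 241.8]
ee_rot: [[-0.091, 0.996, 0.022], [0.97, 0.093, -0.223], [-0.224, 0.001, -0.974]]
contact_force: [0.6, -0.2, -0.9]
opening: 22.5
grasp_force: 60.2
```

```bash
python3 rod.py; python3 - <<'E'
import cv2,numpy as np
from h import *
ims=[]
for c in ("top","side"):
    u,v=project(c,(517,112,120)).astype(int);w=cv2.imread(c+"r.png")[v-40:v+40,u-40:u+40];ims.append(cv2.resize(w,(400,400),interpolation=cv2.INTER_CUBIC))
cv2.imwrite("pics/v3.png",np.hstack(ims))
E
```

```text
side 134 minz 113.57235468269293 axis@z0=112 [516.9  113.32] slope [ 0. -0.] deg [ 0.27 -0.26] tcp [520.11 102.79 241.6 ] zaxis [ 0.02 -0.22 -0.97] F [-0.27  0.86 -1.17]
top few 12
```

View pics/v3.png

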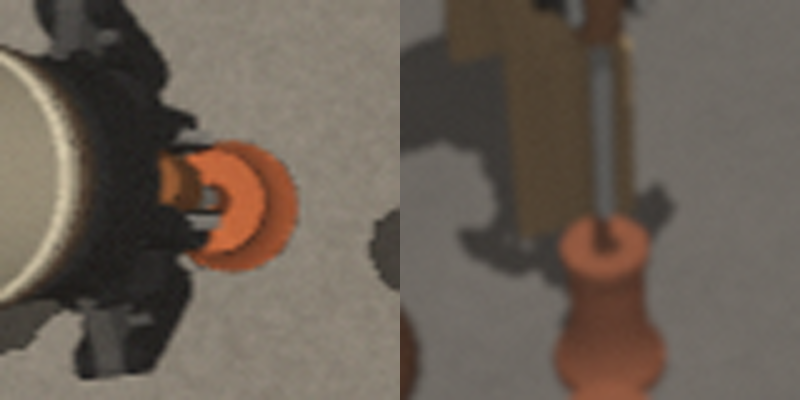

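>>> play_rows:
  commands:
    - {"tx": 2.2, "ty": 0, "tz": 9.7, "wx": 0, "wy": 0, "wz": 0, "hand": 1}
    - {"tx": 4.5, "ty": 0, "tz": 19.5, "wx": 0, "wy": 0, "wz": 0, "hand": 1}
    - {"tx": 7.6, "ty": 0, "tz": 33, "wx": 0, "wy": 0, "wz": 0, "hand": 1}
    - {"tx": 10.8, "ty": 0, "tz": 46.8, "wx": 0, "wy": 0, "wz": 0, "hand": 1}
    - {"tx": 12.3, "ty": 0, "tz": 53.6, "wx": 0, "wy": 0, "wz": 0, "hand": 1}

```text
time_s: 7.45
ee_pos: [518.5, 101.9, 183.7]
ee_rot: [[-0.091, 0.996, 0.018], [0.97, 0.093, -0.225], [-0.226, -0.003, -0.974]]
contact_force: [-0.4, -0.1, -1.6]
opening: 22.6
grasp_force: 60.2
```

>>> play_rows:
  commands:
    - {"tx": 0, "ty": 0, "tz": 0, "wx": 0, "wy": 0, "wz": 0, "hand": 1}
    - {"tx": 0.5, "ty": 0, "tz": 2, "wx": 0, "wy": 0, "wz": 0, "hand": 1}
    - {"tx": 0.9, "ty": 0, "tz": 4, "wx": 0, "wy": 0, "wz": 0, "hand": 1}
    - {"tx": 1.4, "ty": 0, "tz": 6, "wx": 0, "wy": 0, "wz": 0, "hand": 1}
    - {"tx": 1.9, "ty": 0, "tz": 8, "wx": 0, "wy": 0, "wz": 0, "hand": 1}

```text
time_s: 7.95
ee_pos: [521.7, 102.6, 180.9]
ee_rot: [[-0.09, 0.996, 0.025], [0.97, 0.093, -0.224], [-0.225, 0.004, -0.974]]
contact_force: [-3.4, -0.0, 26.6]
opening: 22.8
grasp_force: 63.8
```

s1 is blind (26 N at tip ≈50 mm). Lift and go to s3.

>>> play_rows:
  commands:
    - {"tx": -2.2, "ty": 0, "tz": -9.7, "wx": 0, "wy": 0, "wz": 0, "hand": 1}
    - {"tx": -6.7, "ty": 0, "tz": -29, "wx": 0, "wy": 0, "wz": 0, "hand": 1}
    - {"tx": -12.3, "ty": 0, "tz": -53.6, "wx": 0, "wy": 0, "wz": 0, "hand": 1}
    - {"tx": -16.8, "ty": 0, "tz": -73, "wx": 0, "wy": 0, "wz": 0, "hand": 1}
    - {"tx": -16.8, "ty": 0, "tz": -73, "wx": 0, "wy": 0, "wz": 0, "hand": 1}

```text
time_s: 8.45
ee_pos: [521.9, 103.2, 256.1]
ee_rot: [[-0.089, 0.996, 0.027], [0.971, 0.093, -0.222], [-0.223, 0.006, -0.975]]
contact_force: [0.7, -0.9, -0.3]
opening: 22.7
grasp_force: 60.3
```

```bash
python3 go.py 498.8 -13.7 246; python3 rod.py
```

```text
t [-109.14  -33.9    35.15] w [ 0.36 12.89 -0.04] | pos [521.88 103.18 256.12] yaw 5.331057986022826 t 8.45 F [ 0.69 -0.9  -0.25] J [-22.92  15.09   0.54 103.97  13.57  65.06 -23.29]
side 138 minz 123.59902861894459 axis@z0=124 [519.   114.34] slope [-0.   -0.01] deg [-0.13 -0.74] tcp [520.85 102.85 254.31] zaxis [ 0.02 -0.22 -0.97] F [-0.33  0.35 -1.45]
top few 12
```

>>> play_rows:
  commands:
    - {"tx": -15, "ty": -5, "tz": 4, "wx": 0, "wy": 0, "wz": 0, "hand": 1}
    - {"tx": -50, "ty": -16, "tz": 14, "wx": 0, "wy": 0, "wz": 0, "hand": 1}
    - {"tx": -90, "ty": -28, "tz": 27, "wx": 0, "wy": 0, "wz": 0, "hand": 1}
    - {"tx": -105, "ty": -33, "tz": 32, "wx": 0, "wy": 0, "wz": 0, "hand": 1}
    - {"tx": -109.1, "ty": -34.1, "tz": 33.2, "wx": 0, "wy": 0, "wz": 0, "hand": 1}

```text
time_s: 9.05
ee_pos: [494.5, -17.8, 243.9]
ee_rot: [[-0.086, 0.996, 0.017], [0.97, 0.088, -0.225], [-0.226, -0.003, -0.974]]
contact_force: [1.4, 0.5, -1.1]
opening: 22.5
grasp_force: 60.2
```

>>> play_rows:
  commands:
    - {"tx": 0, "ty": 0, "tz": 0, "wx": 0, "wy": 0, "wz": 0, "hand": 1}
    - {"tx": 0, "ty": 0, "tz": 0, "wx": 0, "wy": 0, "wz": 0, "hand": 1}
    - {"tx": 0, "ty": 0, "tz": 0, "wx": 0, "wy": 0, "wz": 0, "hand": 1}
    - {"tx": 0, "ty": 0, "tz": 0, "wx": 0, "wy": 0, "wz": 0, "hand": 1}
    - {"tx": 0, "ty": 0, "tz": 0, "wx": 0, "wy": 0, "wz": 0, "hand": 1}

```text
time_s: 9.55
ee_pos: [496.6, -13.2, 244.9]
ee_rot: [[-0.092, 0.996, 0.021], [0.97, 0.094, -0.224], [-0.225, -0.0, -0.974]]
contact_force: [-0.4, 0.5, -0.3]
opening: 22.3
grasp_force: 60.3
```

```bash
python3 rod.py; python3 go.py 498 -13.5 190
```

```text
side 138 minz 115.29130201352204 axis@z0=115 [493.11  -0.84] slope [ 0.01 -0.02] deg [ 0.75 -0.94] tcp [496.6  -13.4  244.91] zaxis [ 0.02 -0.22 -0.97] F [ 0.86 -0.08 -0.87]
top few 0
t [12.26  1.45 53.56] w [-0. 13.  0.] | pos [496.55 -13.54 244.95] yaw 5.3778472257781935 t 9.65 F [ 0.72 -0.48 -1.01] J [-14.91  10.56   4.5  111.41  14.03  59.99 -12.34]
```

>>> play_rows:
  commands:
    - {"tx": 0.5, "ty": 1.9, "tz": 0, "wx": 0, "wy": -0.7, "wz": 0, "hand": 1}
    - {"tx": 3, "ty": 1.9, "tz": 12, "wx": 0, "wy": -0.7, "wz": 0, "hand": 1}
    - {"tx": 6.2, "ty": 1.9, "tz": 26, "wx": 0, "wy": -0.7, "wz": 0, "hand": 1}
    - {"tx": 10.4, "ty": 1.9, "tz": 44, "wx": 0, "wy": -0.7, "wz": 0, "hand": 1}
    - {"tx": 12.6, "ty": 1.9, "tz": 53.5, "wx": 0, "wy": -0.7, "wz": 0, "hand": 1}

```text
time_s: 10.15
ee_pos: [497.1, -13.6, 187.9]
ee_rot: [[-0.091, 0.996, 0.019], [0.967, 0.093, -0.236], [-0.237, -0.003, -0.972]]
contact_force: [0.1, 0.9, -0.9]
opening: 22.6
grasp_force: 60.2
```

>>> play_rows:
  commands:
    - {"tx": 0, "ty": 0, "tz": 0, "wx": 0, "wy": 0, "wz": 0, "hand": 1}
    - {"tx": 0.9, "ty": 0, "tz": 4, "wx": 0, "wy": 0, "wz": 0, "hand": 1}
    - {"tx": 1.8, "ty": 0, "tz": 8, "wx": 0, "wy": 0, "wz": 0, "hand": 1}
    - {"tx": 2.5, "ty": 0, "tz": 11, "wx": 0, "wy": 0, "wz": 0, "hand": 1}
    - {"tx": 3, "ty": 0, "tz": 13, "wx": 0, "wy": 0, "wz": 0, "hand": 1}

```text
time_s: 10.65
ee_pos: [500.6, -14.0, 180.8]
ee_rot: [[-0.089, 0.996, 0.026], [0.967, 0.093, -0.237], [-0.238, 0.004, -0.971]]
contact_force: [-8.4, 1.9, 39.7]
opening: 22.6
grasp_force: 66.2
```

>>> play_rows:
  commands:
    - {"tx": -2.4, "ty": 0, "tz": -9.7, "wx": 0, "wy": 0, "wz": 0, "hand": 1}
    - {"tx": -7.1, "ty": 0, "tz": -29, "wx": 0, "wy": 0, "wz": 0, "hand": 1}
    - {"tx": -13.1, "ty": 0, "tz": -53.6, "wx": 0, "wy": 0, "wz": 0, "hand": 1}
    - {"tx": -17.2, "ty": 0, "tz": -71, "wx": 0, "wy": 0, "wz": 0, "hand": 1}
    - {"tx": -17.2, "ty": 0, "tz": -71, "wx": 0, "wy": 0, "wz": 0, "hand": 1}

```text
time_s: 11.15
ee_pos: [500.4, -13.4, 252.6]
ee_rot: [[-0.089, 0.996, 0.028], [0.968, 0.093, -0.235], [-0.236, 0.006, -0.972]]
contact_force: [0.5, 0.2, -2.1]
opening: 22.7
grasp_force: 60.3
```

```bash
python3 rod.py; python3 go.py 614.5 -127.5 246
```

```text
side 144 minz 123.69758620680842 axis@z0=121 [498.08  -2.49] slope [-0.   -0.01] deg [-0.17 -0.44] tcp [499.34 -13.5  250.94] zaxis [ 0.03 -0.24 -0.97] F [-0.18  1.   -1.19]
top few 0
t [-119.76  105.     33.12] w [ 0.05 13.68 -0.01] | pos [498.42 -13.59 249.75] yaw 5.328206558613665 t 11.25 F [-0.09  0.62 -1.59] J [-15.29  10.5    4.44 110.94  14.73  60.72 -13.07]
```

>>> play_rows:
  commands:
    - {"tx": -15, "ty": 13, "tz": 4, "wx": 0, "wy": 0, "wz": 0, "hand": 1}
    - {"tx": -45, "ty": 39, "tz": 12, "wx": 0, "wy": 0, "wz": 0, "hand": 1}
    - {"tx": -78, "ty": 68, "tz": 21, "wx": 0, "wy": 0, "wz": 0, "hand": 1}
    - {"tx": -108, "ty": 94, "tz": 30, "wx": 0, "wy": 0, "wz": 0, "hand": 1}
    - {"tx": -119.6, "ty": 104.6, "tz": 33, "wx": 0, "wy": 0, "wz": 0, "hand": 1}

```text
time_s: 11.75
ee_pos: [614.6, -131.8, 244.0]
ee_rot: [[-0.087, 0.996, 0.019], [0.967, 0.089, -0.238], [-0.239, -0.002, -0.971]]
contact_force: [0.1, 0.1, -1.6]
opening: 22.5
grasp_force: 60.2
```

>>> play_rows:
  commands:
    - {"tx": 0, "ty": 0, "tz": 0, "wx": 0, "wy": 0, "wz": 0, "hand": 1}
    - {"tx": 0, "ty": 0, "tz": 0, "wx": 0, "wy": 0, "wz": 0, "hand": 1}
    - {"tx": 0, "ty": 0, "tz": 0, "wx": 0, "wy": 0, "wz": 0, "hand": 1}
    - {"tx": 0, "ty": 0, "tz": 0, "wx": 0, "wy": 0, "wz": 0, "hand": 1}
    - {"tx": 0, "ty": 0, "tz": 0, "wx": 0, "wy": 0, "wz": 0, "hand": 1}

```text
time_s: 12.25
ee_pos: [613.8, -126.4, 246.2]
ee_rot: [[-0.092, 0.996, 0.022], [0.967, 0.094, -0.235], [-0.236, 0.0, -0.972]]
contact_force: [0.1, -0.5, -0.4]
opening: 23.1
grasp_force: 60.3
```

```bash
python3 rod.py; python3 go.py 614 -127.2 190
```

```text
side 149 minz 118.31641214866674 axis@z0=116 [ 611.53 -115.93] slope [-0.  0.] deg [-0.15  0.07] tcp [ 613.84 -126.56  246.22] zaxis [ 0.02 -0.24 -0.97] F [ 0.03 -0.34 -0.73]
top few 0
t [12.9   0.02 54.77] w [ 0.02 13.69 -0.  ] | pos [ 613.92 -126.78  246.27] yaw 5.381150281220345 t 12.35 F [ 1.15 -0.11 -0.9 ] J [-5.16 22.2   8.57 95.97 11.86 60.61  2.4 ]
```

>>> play_rows:
  commands:
    - {"tx": 2.4, "ty": 0, "tz": 9.7, "wx": 0, "wy": 0, "wz": 0, "hand": 1}
    - {"tx": 4.7, "ty": 0, "tz": 19.4, "wx": 0, "wy": 0, "wz": 0, "hand": 1}
    - {"tx": 8, "ty": 0, "tz": 33, "wx": 0, "wy": 0, "wz": 0, "hand": 1}
    - {"tx": 11.8, "ty": 0, "tz": 48.6, "wx": 0, "wy": 0, "wz": 0, "hand": 1}
    - {"tx": 14.2, "ty": 0, "tz": 58.3, "wx": 0, "wy": 0, "wz": 0, "hand": 1}

```text
time_s: 12.85
ee_pos: [612.8, -127.3, 183.4]
ee_rot: [[-0.091, 0.996, 0.019], [0.967, 0.093, -0.236], [-0.236, -0.003, -0.972]]
contact_force: [-0.3, 0.8, -1.1]
opening: 22.2
grasp_force: 60.2
```

>>> play_rows:
  commands:
    - {"tx": 0, "ty": 0, "tz": 0, "wx": 0, "wy": 0, "wz": 0, "hand": 1}
    - {"tx": 0.9, "ty": 0, "tz": 4, "wx": 0, "wy": 0, "wz": 0, "hand": 1}
    - {"tx": 1.8, "ty": 0, "tz": 8, "wx": 0, "wy": 0, "wz": 0, "hand": 1}
    - {"tx": 2.7, "ty": 0, "tz": 11, "wx": 0, "wy": 0, "wz": 0, "hand": 1}
    - {"tx": 3.4, "ty": 0, "tz": 14, "wx": 0, "wy": 0, "wz": 0, "hand": 1}

```text
time_s: 13.35
ee_pos: [614.1, -127.5, 171.6]
ee_rot: [[-0.09, 0.996, 0.022], [0.967, 0.093, -0.236], [-0.237, 0.0, -0.972]]
contact_force: [0.2, -0.1, -1.8]
opening: 23.0
grasp_force: 60.2
```

>>> play_rows:
  commands:
    - {"tx": 1.4, "ty": 0, "tz": 6, "wx": 0, "wy": 0, "wz": 0, "hand": 1}
    - {"tx": 3.3, "ty": 0, "tz": 13.5, "wx": 0, "wy": 0, "wz": 0, "hand": 1}
    - {"tx": 5.2, "ty": 0, "tz": 21.5, "wx": 0, "wy": 0, "wz": 0, "hand": 1}
    - {"tx": 6.9, "ty": 0, "tz": 28.5, "wx": 0, "wy": 0, "wz": 0, "hand": 1}
    - {"tx": 7.6, "ty": 0, "tz": 31, "wx": 0, "wy": 0, "wz": 0, "hand": 1}

```text
time_s: 13.85
ee_pos: [613.2, -127.3, 138.2]
ee_rot: [[-0.091, 0.996, 0.02], [0.967, 0.093, -0.236], [-0.237, -0.002, -0.972]]
contact_force: [-0.2, -1.2, -0.8]
opening: 22.6
grasp_force: 60.2
```

>>> play_rows:
  commands:
    - {"tx": 0, "ty": 0, "tz": 0, "wx": 0, "wy": 0, "wz": 0, "hand": 1}
    - {"tx": 0, "ty": 0, "tz": 0, "wx": 0, "wy": 0, "wz": 0, "hand": 1}
    - {"tx": 0, "ty": 0, "tz": 0, "wx": 0, "wy": 0, "wz": 0, "hand": 1}
    - {"tx": -2, "ty": 0, "tz": -8, "wx": 0, "wy": 0, "wz": 0, "hand": 1}
    - {"tx": -5.6, "ty": 0, "tz": -23, "wx": 0, "wy": 0, "wz": 0, "hand": 1}

```text
time_s: 14.35
ee_pos: [613.2, -127.3, 163.3]
ee_rot: [[-0.091, 0.996, 0.02], [0.967, 0.093, -0.236], [-0.237, -0.002, -0.972]]
contact_force: [-0.3, 0.3, -0.9]
opening: 22.8
grasp_force: 60.2
```

```bash
python3 - <<'E'
from bench import *
s=observe();print(s["ee_pos"],s["ee_rot"],s["contact_force"])
E
```

```text
[ 613.2098187  -127.29760592  163.32976717] [[-0.09085857  0.99566232  0.02003136]
 [ 0.96734768  0.09301805 -0.23576706]
 [-0.23660765 -0.00204417 -0.97160313]] [-0.32971607  0.32798211 -0.88975772]
```

>>> play_rows:
  commands:
    - {"tx": -6, "ty": 0, "tz": -25, "wx": 0, "wy": 0, "wz": 0, "hand": 1}
    - {"tx": -15, "ty": 0, "tz": -60, "wx": 0, "wy": 0, "wz": 0, "hand": 1}
    - {"tx": -24.5, "ty": 0, "tz": -100, "wx": 0, "wy": 0, "wz": 0, "hand": 1}
    - {"tx": -33, "ty": 0, "tz": -135, "wx": 0, "wy": 0, "wz": 0, "hand": 1}
    - {"tx": -36.5, "ty": 0, "tz": -150, "wx": 0, "wy": 0, "wz": 0, "hand": 1}

```text
time_s: 14.85
ee_pos: [615.9, -127.8, 324.4]
ee_rot: [[-0.088, 0.996, 0.03], [0.967, 0.093, -0.236], [-0.238, 0.009, -0.971]]
contact_force: [0.8, -0.1, 0.2]
opening: 22.8
grasp_force: 60.3
```

```bash
python3 go.py 512.8 344 316
```

```text
t [ 467.44  -59.04 -106.33] w [ 0.49 13.76 -0.06] | pos [ 615.94 -127.79  324.4 ] yaw 5.317311862059639 t 14.85 F [ 0.8  -0.14  0.24] J [-5.2  18.56  8.67 90.66 11.58 68.87  4.24]
```

>>> play_rows:
  commands:
    - {"tx": 30, "ty": -3.7, "tz": -7.2, "wx": 0, "wy": 0, "wz": 0, "hand": 1}
    - {"tx": 75, "ty": -9.2, "tz": -18, "wx": 0, "wy": 0, "wz": 0, "hand": 1}
    - {"tx": 122, "ty": -14.9, "tz": -29.4, "wx": 0, "wy": 0, "wz": 0, "hand": 1}
    - {"tx": 168, "ty": -20.5, "tz": -40.5, "wx": 0, "wy": 0, "wz": 0, "hand": 1}
    - {"tx": 215, "ty": -26.3, "tz": -51.8, "wx": 0, "wy": 0, "wz": 0, "hand": 1}

```text
time_s: 15.35
ee_pos: [566.9, 91.9, 319.3]
ee_rot: [[-0.089, 0.996, 0.024], [0.968, 0.092, -0.235], [-0.236, 0.003, -0.972]]
contact_force: [0.7, 0.6, -2.1]
opening: 22.5
grasp_force: 60.2
```

>>> play_rows:
  commands:
    - {"tx": 47, "ty": -5.7, "tz": -11.3, "wx": 0, "wy": 0, "wz": 0, "hand": 1}
    - {"tx": 94, "ty": -11.5, "tz": -22.6, "wx": 0, "wy": 0, "wz": 0, "hand": 1}
    - {"tx": 141, "ty": -17.2, "tz": -34, "wx": 0, "wy": 0, "wz": 0, "hand": 1}
    - {"tx": 188, "ty": -23, "tz": -45.3, "wx": 0, "wy": 0, "wz": 0, "hand": 1}
    - {"tx": 230, "ty": -28, "tz": -55.4, "wx": 0, "wy": 0, "wz": 0, "hand": 1}

```text
time_s: 15.85
ee_pos: [516.6, 326.1, 318.5]
ee_rot: [[-0.091, 0.996, 0.024], [0.968, 0.094, -0.234], [-0.235, 0.002, -0.972]]
contact_force: [0.3, -0.3, -1.3]
opening: 22.4
grasp_force: 60.2
```

>>> play_rows:
  commands:
    - {"tx": 15, "ty": -1.8, "tz": -3.6, "wx": 0, "wy": 0, "wz": 0, "hand": 1}
    - {"tx": 20, "ty": -2.5, "tz": -4.8, "wx": 0, "wy": 0, "wz": 0, "hand": 1}
    - {"tx": 20, "ty": -2.5, "tz": -4.8, "wx": 0, "wy": 0, "wz": 0, "hand": 1}
    - {"tx": 20, "ty": -2.5, "tz": -4.8, "wx": 0, "wy": 0, "wz": 0, "hand": 1}
    - {"tx": 20, "ty": -2.5, "tz": -4.8, "wx": 0, "wy": 0, "wz": 0, "hand": 1}

```text
time_s: 16.35
ee_pos: [514.2, 341.2, 317.0]
ee_rot: [[-0.087, 0.996, 0.022], [0.967, 0.089, -0.237], [-0.238, 0.001, -0.971]]
contact_force: [0.8, 0.2, -1.0]
opening: 22.3
grasp_force: 60.2
```

```bash
python3 rod.py; python3 go.py 512.8 344 316;  python3 - <<'E'
from h import *
ims=[]
for c in ("top","side"):
    for n in ("rack_hole0",):
        for r in place_of(c,n)[:4]: print(c,n,round(r["score"],2),r["xy"],atz(c,r["xy"],125))
    u,v=project(c,(511,340,150)).astype(int);print(c,u,v);u=max(u,50);w=cv2.imread(c+"r.png")[v-50:v+50,u-50:u+50];ims.append(cv2.resize(w,(400,400),interpolation=cv2.INTER_CUBIC))
cv2.imwrite("pics/v4.png",np.hstack(ims))
E
```

```text
side 132 minz 187.9424795845985 axis@z0=187 [513.   350.53] slope [-0. -0.] deg [-0.17 -0.07] tcp [514.01 341.55 316.87] zaxis [ 0.02 -0.24 -0.97] F [-0.03  0.72 -0.95]
top 103 minz 190.7062759369494 axis@z0=187 [513.19 348.34] slope [0.01 0.02] deg [0.71 1.34] tcp [513.78 341.95 316.79] zaxis [ 0.02 -0.24 -0.97] F [ 0.06 -0.18 -1.64]
t [ 2.26 -0.8   0.26] w [ 0.03 13.72 -0.  ] | pos [513.78 341.95 316.79] yaw 5.187610723022351 t 16.45 F [ 0.06 -0.18 -1.64] J [-39.41  24.87  -4.35  82.41  12.71  81.6  -41.14]
top rack_hole0 0.91 [133.2, 212.4] [514.56148675 357.64814304 125.        ]
top rack_hole0 0.74 [174.3, 208.3] [520.84851862 272.57433926 125.        ]
top rack_hole0 0.46 [308.9, 216.0] [497.04122862  -9.37327473 125.        ]
top 137 213
side rack_hole0 0.74 [281.3, 110.7] [515.05517116 379.14782361 125.        ]
side rack_hole0 0.72 [286.5, 133.6] [510.8798759  263.85158447 125.        ]
side rack_hole0 0.42 [353.3, 151.5] [669.30948155 148.2076556  125.        ]
side 281 110
```

View pics/v4.png

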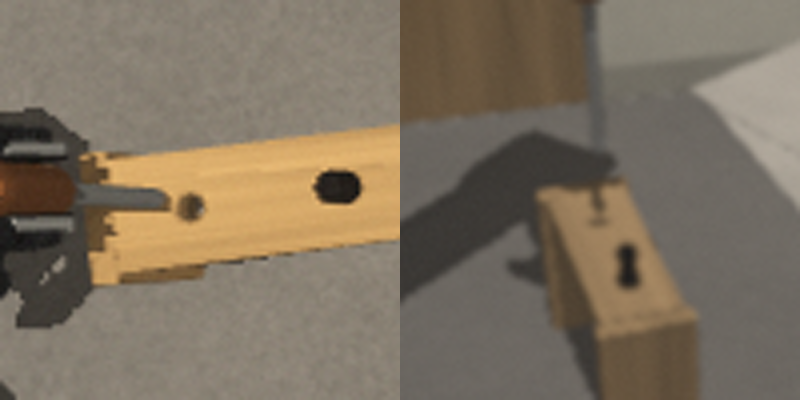

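```bash
python3 - <<'E'
from h import *
np.set_printoptions(precision=1,suppress=True)
for c,(u,v) in (("top",(134,214)),("side",(280,114))):
    im=cv2.imread(c+"r.png").astype(int)
    w=im[v-6:v+7,u-6:u+7];print(c,u-6,v-6);print(w[:,:,2])
for uv in ((134.3,214.3),): print(atz("top",uv,125))
for uv in ((280.3,114.0),): print(atz("side",uv,125))
E
```

```text
top 128 208
[[221 221 221 219 218 218 217 214 215 214 214 213 213]
 [217 218 215 216 216 215 216 216 217 217 215 217 215]
 [216 218 217 218 215 210 209 207 217 215 218 217 217]
 [151 218 219 210 194 180 139 162 189 210 224 224 223]
 [110 154 218 196 147 111  96  82 103 158 223 223 221]
 [105 143 206 175 118 107  81  72  77 125 196 219 218]
 [111 152 199 156 119 103  76  77  71  99 190 217 216]
 [107 144 193 152 118 101  75  78  90 146 177 213 214]
 [213 212 195 151 116 112  79  84 123 161 203 214 216]
 [219 218 211 188 144 107  97  93 132 184 216 217 216]
 [216 215 215 205 192 177 157 174 193 214 217 217 217]
 [217 216 216 216 216 215 207 215 216 217 217 217 217]
 [217 216 217 217 217 215 217 216 216 212 210 210 211]]
side 274 108
[[137 138 146 145 127  98  99 132 157 165 165 164 162]
 [156 157 160 157 134 102  95 124 151 163 164 165 163]
 [160 159 162 157 134 102  90 107 138 158 165 164 164]
 [158 161 159 156 139 112  91 102 132 157 162 163 163]
 [159 158 159 158 152 130 108 113 138 157 163 162 163]
 [157 159 160 159 154 142 126 129 147 157 160 162 161]
 [156 157 157 153 145 134 124 125 138 149 158 160 162]
 [154 158 155 148 133 119 115 116 128 144 156 162 162]
 [152 156 155 150 141 130 128 132 140 152 158 161 161]
 [153 155 157 156 154 152 151 154 157 160 162 159 161]
 [150 153 155 158 159 159 159 159 161 163 162 161 160]
 [151 152 153 156 158 160 160 160 160 161 162 158 155]
 [151 153 151 156 157 159 159 159 160 160 159 149 136]]
[510.5 355.4 125. ]
[509.4 362.6 125. ]
```

```bash
python3 - <<'E'
from h import *
print(atz("top",(129.3,213.4),188), atz("top",(134.2,214.5),125), atz("side",(280.1,114.8),125))
im=cv2.imread("sider.png")[:,:,2].astype(int);u,v=project("side",(513,350,188)).astype(int);print(u,v);print(im[v-6:v+16,u-6:u+7])
E
```

```text
[511.02813256 341.68977657 188.        ] [510.11543219 355.62941107 125.        ] [508.12703565 358.59773071 125.        ]
280 97
[[109 109 108 106  98  90  90  93 100 108 110 109 109]
 [110 109 109 107  99  92  89  92 100 106 110 110 110]
 [109 111 110 107  99  92  90  93  99 108 109 111 108]
 [108 110 112 109 101  91  91  94 101 107 109 110 110]
 [ 99 103 107 107 102  94  92  96 104 109 111 111 110]
 [ 78  83  93  96  95  92  91  95 100 110 111 112 111]
 [ 64  67  71  78  80  80  83  87  93 101 106 109 109]
 [ 61  62  64  63  65  69  72  73  76  84  96 106 110]
 [ 61  62  62  62  62  63  64  65  65  69  85 102 108]
 [ 62  62  61  62  63  64  62  63  62  62  76  94 108]
 [ 61  63  62  63  63  64  62  63  62  67  77  96 109]
 [ 62  63  63  63  62  62  61  62  64  75  88 103 108]
 [ 62  62  63  63  62  63  65  65  73  86  98 102 107]
 [ 62  63  63  63  66  65  66  68  77  86  89  95 108]
 [ 67  68  68  69  68  70  73  79  89  92  92 101 114]
 [ 78  79  79  80  79  76  83 100 120 124 123 131 138]
 [101 102 110 110 101  87  95 125 150 156 155 156 156]
 [137 138 146 145 127  98  99 132 157 165 165 164 162]
 [156 157 160 157 134 102  95 124 151 163 164 165 163]
 [160 159 162 157 134 102  90 107 138 158 165 164 164]
 [158 161 159 156 139 112  91 102 132 157 162 163 163]
 [159 158 159 158 152 130 108 113 138 157 163 162 163]]
```

>>> play_rows:
  commands:
    - {"tx": 4, "ty": -1.2, "tz": -1, "wx": 0, "wy": 0, "wz": 0, "hand": 1}
    - {"tx": 10.5, "ty": -2.3, "tz": 10, "wx": 0, "wy": 0, "wz": 0, "hand": 1}
    - {"tx": 15.5, "ty": -2.3, "tz": 30, "wx": 0, "wy": 0, "wz": 0, "hand": 1}
    - {"tx": 19.2, "ty": -2.3, "tz": 45, "wx": 0, "wy": 0, "wz": 0, "hand": 1}
    - {"tx": 19.8, "ty": -2.3, "tz": 47.7, "wx": 0, "wy": 0, "wz": 0, "hand": 1}

```text
time_s: 17.05
ee_pos: [508.5, 350.6, 262.1]
ee_rot: [[-0.092, 0.996, 0.018], [0.967, 0.093, -0.239], [-0.24, -0.004, -0.971]]
contact_force: [-0.2, -0.3, -0.4]
opening: 22.4
grasp_force: 60.2
```

>>> play_rows:
  commands:
    - {"tx": 0, "ty": 0, "tz": 0, "wx": 0, "wy": 0, "wz": 0, "hand": 1}
    - {"tx": 0, "ty": 0, "tz": 0, "wx": 0, "wy": 0, "wz": 0, "hand": 1}
    - {"tx": 0, "ty": 0, "tz": 0, "wx": 0, "wy": 0, "wz": 0, "hand": 1}
    - {"tx": 0, "ty": 0, "tz": 0, "wx": 0, "wy": 0, "wz": 0, "hand": 1}
    - {"tx": 0, "ty": 0, "tz": 0, "wx": 0, "wy": 0, "wz": 0, "hand": 1}

```text
time_s: 17.55
ee_pos: [510.2, 351.5, 265.9]
ee_rot: [[-0.09, 0.996, 0.023], [0.968, 0.093, -0.235], [-0.236, 0.001, -0.972]]
contact_force: [-0.2, 0.1, -1.8]
opening: 22.6
grasp_force: 60.2
```

```bash
sed -i 's/,lo=0/,lo=137/' rod.py; python3 rod.py;  python3 - <<'E'
from h import *
ims=[]
for c in ("top","side"):
    u,v=project(c,(511,350,130)).astype(int);print(c,u,v);w=cv2.imread(c+"r.png")[v-20:v+20,u-20:u+20];ims.append(cv2.resize(w,(400,400),interpolation=cv2.INTER_CUBIC))
cv2.imwrite("pics/v5.png",np.hstack(ims))
E
```

```text
side 117 minz 137.85470746207994 axis@z0=136 [509.18 359.56] slope [0.   0.03] deg [0.02 1.63] tcp [510.13 351.45 265.84] zaxis [ 0.02 -0.24 -0.97] F [ 0.42  0.54 -0.46]
top 95 minz 137.80763965020344 axis@z0=136 [509.97 358.14] slope [0.   0.02] deg [0.08 1.13] tcp [510.07 351.4  265.69] zaxis [ 0.02 -0.24 -0.97] F [ 0.25 -0.24 -1.37]
top 136 213
side 281 114
```

View pics/v5.png

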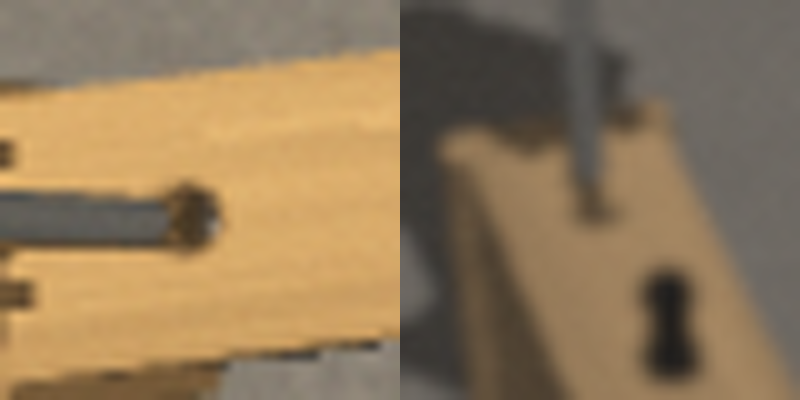

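```bash
python3 - <<'E'
from h import *
np.set_printoptions(precision=2,suppress=True)
H=np.array([510.1,355.6,125.])
J=[];
for c in ("top","side"):
    J.append(np.array([project(c,H+e)-project(c,H) for e in np.eye(3)]).T);print(c,project(c,H),J[-1])
b=np.r_[132.5-134.2,214.8-214.5, 279.8-280.3,112.3-114.4]
print(np.linalg.lstsq(np.vstack(J),b,rcond=None))
for c,n in (("top",0),("side",1)):
    im=cv2.imread(c+"r.png")[:,:,2].astype(int);u,v=np.round(project(c,H)).astype(int)
    print(c,u-6,v-9);print(im[v-9:v+8,u-6:u+7])
E
```

```text
top [134.21 214.51] [[-0.   -0.49 -0.18]
 [-0.48  0.01 -0.01]]
side [280.92 115.28] [[ 0.34 -0.05 -0.02]
 [-0.04 -0.19 -0.29]]
(array([-0.75,  1.  ,  6.77]), array([0.]), np.int32(3), array([0.6 , 0.58, 0.18]))
top 128 206
[[220 219 220 219 217 215 216 215 223 228 227 227 223]
 [217 218 217 216 215 220 221 218 220 215 220 216 217]
 [221 221 220 219 220 216 216 216 215 213 215 213 214]
 [217 217 216 216 216 217 215 215 215 217 218 216 215]
 [218 220 219 218 213 211 209 208 217 217 215 219 216]
 [218 224 218 211 194 179 141 159 191 212 221 223 223]
 [162 190 182 168 146 108  96  78 103 156 220 222 222]
 [ 96  94  91  88  94 112  85  72  80 127 197 219 219]
 [ 94  96  99  98 101 101  73  71  74 100 191 216 215]
 [ 97 100  96  99  96  81  75  73  89 144 180 215 215]
 [ 92  94  93  92  95 110  77  79  91 159 205 214 216]
 [ 88  93  89  91  97 108 100  94 130 183 214 217 216]
 [212 211 213 204 193 177 159 173 195 215 215 216 216]
 [216 216 215 216 215 212 209 216 218 216 217 218 218]
 [218 218 218 216 217 217 216 215 217 214 211 210 210]
 [213 215 215 212 209 210 209 210 211 214 215 214 21
[... 307 characters left out ...]
00  87 100 128 152 163 163 164 165 162]
 [161 156 133 101  86 102 133 155 164 163 162 163 162]
 [160 154 138 109  88 100 133 155 163 162 163 163 163]
 [160 159 148 122  95  96 128 150 159 160 162 162 164]
 [159 159 149 125  97  93 115 136 149 159 161 162 162]
 [157 156 146 125 102  95 107 126 144 156 161 163 164]
 [157 157 153 139 126 121 128 139 152 159 162 163 163]
 [153 156 157 154 151 149 152 157 161 161 160 161 163]
 [152 156 156 159 160 159 160 162 163 162 161 160 162]
 [152 154 156 158 159 159 159 161 161 161 160 156 154]
 [151 153 155 157 158 159 159 159 160 158 149 137 126]
 [151 152 153 156 157 158 159 159 158 149 126  97  81]
 [151 150 153 155 155 158 159 159 155 137 101  63  43]]
```

>>> play_rows:
  commands:
    - {"tx": -3.2, "ty": 0.9, "tz": 0.8, "wx": 0, "wy": 0, "wz": 0, "hand": 1}
    - {"tx": -3.2, "ty": 0.9, "tz": 0.8, "wx": 0, "wy": 0, "wz": 0, "hand": 1}
    - {"tx": -2, "ty": 0.9, "tz": 5.7, "wx": 0, "wy": 0, "wz": 0, "hand": 1}
    - {"tx": -0.8, "ty": 0.9, "tz": 10.5, "wx": 0, "wy": 0, "wz": 0, "hand": 1}
    - {"tx": 0.1, "ty": 0.9, "tz": 14.4, "wx": 0, "wy": 0, "wz": 0, "hand": 1}

```text
time_s: 18.15
ee_pos: [510.9, 348.0, 250.5]
ee_rot: [[-0.091, 0.996, 0.021], [0.967, 0.093, -0.236], [-0.237, -0.001, -0.971]]
contact_force: [-0.1, 0.4, -1.3]
opening: 22.3
grasp_force: 60.2
```

```bash
python3 rod.py; python3 - <<'E'
from h import *
ims=[]
for c in ("top","side"):
    u,v=project(c,(511,350,130)).astype(int);w=cv2.imread(c+"r.png")[v-20:v+20,u-20:u+20];ims.append(cv2.resize(w,(400,400),interpolation=cv2.INTER_CUBIC))
cv2.imwrite("pics/v6.png",np.hstack(ims))
E
```

```text
side 108 minz 131.3790503092349 axis@z0=120 [509.46 356.33] slope [0.   0.02] deg [0.12 0.87] tcp [510.61 347.78 249.83] zaxis [ 0.02 -0.24 -0.97] F [-0.75 -1.06 -1.44]
top 80 minz 131.6661333570095 axis@z0=120 [510.19 355.08] slope [0. 0.] deg [0.01 0.19] tcp [510.64 347.8  250.2 ] zaxis [ 0.02 -0.24 -0.97] F [-0.49 -0.24 -2.34]
```

View pics/v6.png

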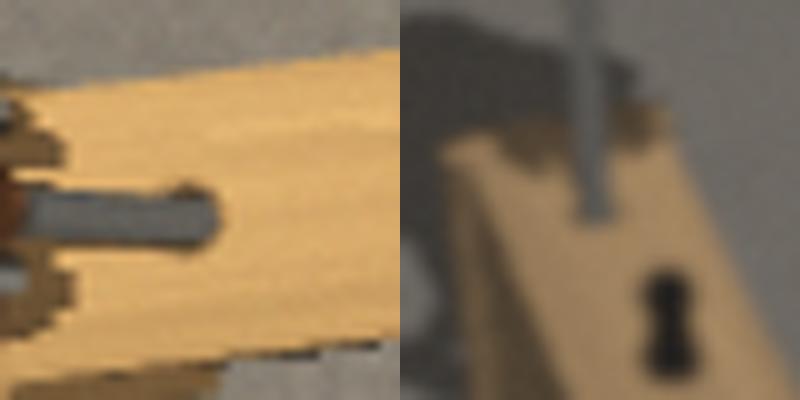

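>>> play_rows:
  commands:
    - {"tx": 2.4, "ty": 0.7, "tz": 8.5, "wx": 0, "wy": 0, "wz": 0, "hand": 1}
    - {"tx": 4.6, "ty": 0.7, "tz": 17.5, "wx": 0, "wy": 0, "wz": 0, "hand": 1}
    - {"tx": 7, "ty": 0.7, "tz": 27.5, "wx": 0, "wy": 0, "wz": 0, "hand": 1}
    - {"tx": 9.5, "ty": 0.7, "tz": 37.5, "wx": 0, "wy": 0, "wz": 0, "hand": 1}
    - {"tx": 12, "ty": 0.7, "tz": 47.5, "wx": 0, "wy": 0, "wz": 0, "hand": 1}

```text
time_s: 18.75
ee_pos: [511.6, 348.4, 201.1]
ee_rot: [[-0.09, 0.996, 0.021], [0.967, 0.093, -0.236], [-0.237, -0.001, -0.971]]
contact_force: [-0.4, 0.4, -0.3]
opening: 22.4
grasp_force: 60.2
```

>>> play_rows:
  commands:
    - {"tx": 2.4, "ty": 0, "tz": 10, "wx": 0, "wy": 0, "wz": 0, "hand": 1}
    - {"tx": 4.9, "ty": 0, "tz": 20, "wx": 0, "wy": 0, "wz": 0, "hand": 1}
    - {"tx": 7.3, "ty": 0, "tz": 30, "wx": 0, "wy": 0, "wz": 0, "hand": 1}
    - {"tx": 9.8, "ty": 0, "tz": 40, "wx": 0, "wy": 0, "wz": 0, "hand": 1}
    - {"tx": 11.7, "ty": 0, "tz": 48, "wx": 0, "wy": 0, "wz": 0, "hand": 1}

```text
time_s: 19.25
ee_pos: [511.7, 348.5, 151.9]
ee_rot: [[-0.09, 0.996, 0.022], [0.967, 0.093, -0.236], [-0.237, -0.0, -0.971]]
contact_force: [0.9, -0.4, -0.8]
opening: 22.3
grasp_force: 60.2
```

```bash
python3 - <<'E'
from h import *
np.set_printoptions(precision=1,suppress=True)
p,d=grab_frame("side");s=observe();print(s["ee_pos"],s["contact_force"])
P=cloud("side",d)
for lo in range(115,145,4):
    q=P[(abs(P[:,0]-510)<16)&(abs(P[:,1]-352)<12)&(P[:,2]>lo)&(P[:,2]<lo+4)]
    if len(q): print(lo,len(q),q.mean(0),np.ptp(q[:,0]))
E
```

```text
[511.  348.  150.6] [-0.7 -1.1 -3.1]
123 41 [510.  350.5 125.4] 31.39012621225845
127 7 [511.9 353.6 128.5] 20.95352990942473
131 1 [510.1 351.4 132.2] 0.0
135 3 [510.2 349.8 137.8] 14.542385022336362
139 10 [506.5 348.8 140.9] 17.424209669174445
143 8 [507.9 347.9 145.4] 19.99481533089846
```

>>> play_rows:
  commands:
    - {"tx": 0.7, "ty": 0, "tz": 3, "wx": 0, "wy": 0, "wz": 0, "hand": 1}
    - {"tx": 1.3, "ty": 0, "tz": 5.5, "wx": 0, "wy": 0, "wz": 0, "hand": 1}
    - {"tx": 1.9, "ty": 0, "tz": 8, "wx": 0, "wy": 0, "wz": 0, "hand": 1}
    - {"tx": 2.3, "ty": 0, "tz": 9.5, "wx": 0, "wy": 0, "wz": 0, "hand": 1}
    - {"tx": 2.3, "ty": 0, "tz": 9.5, "wx": 0, "wy": 0, "wz": 0, "hand": 1}

```text
time_s: 19.8
ee_pos: [511.8, 348.6, 143.1]
ee_rot: [[-0.09, 0.996, 0.022], [0.967, 0.093, -0.236], [-0.237, -0.0, -0.972]]
contact_force: [-0.2, 1.0, -2.1]
opening: 22.7
grasp_force: 60.2
```

>>> play_rows:
  commands:
    - {"tx": 0.3, "ty": 0, "tz": 1.2, "wx": 0, "wy": 0, "wz": 0, "hand": 1}
    - {"tx": 0.5, "ty": 0, "tz": 2, "wx": 0, "wy": 0, "wz": 0, "hand": 1}
    - {"tx": 0.7, "ty": 0, "tz": 3, "wx": 0, "wy": 0, "wz": 0, "hand": 1}
    - {"tx": 0.7, "ty": 0, "tz": 3, "wx": 0, "wy": 0, "wz": 0, "hand": 1}
    - {"tx": 0.7, "ty": 0, "tz": 3, "wx": 0, "wy": 0, "wz": 0, "hand": 1}

```text
time_s: 20.3
ee_pos: [512.1, 348.7, 141.7]
ee_rot: [[-0.09, 0.996, 0.023], [0.967, 0.093, -0.236], [-0.237, 0.001, -0.972]]
contact_force: [-2.6, -2.0, 8.2]
opening: 22.5
grasp_force: 61.2
```

>>> play_rows:
  commands:
    - {"tx": 0, "ty": 0, "tz": 0, "wx": 0, "wy": 0, "wz": 0, "hand": 0.6}
    - {"tx": 0, "ty": 0, "tz": 0, "wx": 0, "wy": 0, "wz": 0, "hand": 0.4}
    - {"tx": 0, "ty": 0, "tz": 0, "wx": 0, "wy": 0, "wz": 0, "hand": 0.2}
    - {"tx": 0, "ty": 0, "tz": 0, "wx": 0, "wy": 0, "wz": 0, "hand": 0}
    - {"tx": 0, "ty": 0, "tz": -3, "wx": 0, "wy": 0, "wz": 0, "hand": 0}

```text
time_s: 20.8
ee_pos: [511.5, 348.9, 142.5]
ee_rot: [[-0.09, 0.996, 0.021], [0.967, 0.093, -0.237], [-0.238, -0.001, -0.971]]
contact_force: [-0.5, 0.0, -0.3]
opening: 85.3
grasp_force: 0.0
```

>>> play_rows:
  commands:
    - {"tx": -2, "ty": 0, "tz": -10, "wx": 0, "wy": 0, "wz": 0, "hand": 0}
    - {"tx": -8, "ty": 0, "tz": -35, "wx": 0, "wy": 0, "wz": 0, "hand": 0}
    - {"tx": -17, "ty": 0, "tz": -70, "wx": 0, "wy": 0, "wz": 0, "hand": 0}
    - {"tx": -26, "ty": 0, "tz": -105, "wx": 0, "wy": 5, "wz": 0, "hand": 0}
    - {"tx": -30, "ty": 0, "tz": -120, "wx": 0, "wy": 13.5, "wz": 0, "hand": 0}

```text
time_s: 21.3
ee_pos: [511.9, 353.8, 271.4]
ee_rot: [[-0.099, 0.995, 0.005], [0.995, 0.099, 0.005], [0.005, 0.006, -1.0]]
contact_force: [1.1, -0.9, -1.4]
opening: 85.6
grasp_force: 0.0
```

```bash
python3 go.py 530 100 250 5; python3 - <<'E'
from h import *
np.set_printoptions(precision=1,suppress=True)
ims=[]
for c in ("top","side"):
    p,d=grab_frame(c);P=cloud(c,d)
    for lo,hi in ((128,140),(150,165),(165,178),(178,195)):
        q=P[(np.hypot(P[:,0]-510,P[:,1]-355)<25)&(P[:,2]>lo)&(P[:,2]<hi)]
        if len(q): print(c,lo,len(q),q.mean(0),q.max(0))
    u,v=project(c,(511,340,150)).astype(int);u=max(u,40);w=p[v-40:v+40,u-40:u+40,::-1];ims.append(cv2.resize(w,(400,400),interpolation=cv2.INTER_CUBIC))
cv2.imwrite("pics/v7.png",np.hstack(ims))
E
```

```text
t [-254.44   -7.35   20.09] w [ 0.32 -0.28  0.71] | pos [511.91 353.79 271.37] yaw 5.705991568224811 t 21.3 F [ 1.08 -0.88 -1.38] J [-31.41  21.9   -7.47  91.39   2.96  66.49 -33.8 ]
top 128 33 [511.3 348.2 132.6] [534.  365.2 140. ]
top 150 28 [510.8 348.  157.6] [522.8 355.3 164.9]
top 165 39 [511.3 348.4 172.2] [522.4 359.8 178. ]
top 178 97 [512.  354.6 183.6] [522.1 366.4 187.1]
side 128 22 [508.1 349.9 133.3] [519.5 357.  138.9]
side 150 36 [510.7 349.1 157.4] [521.1 355.2 164.9]
side 165 33 [510.7 349.8 171.6] [522.8 358.1 177.2]
side 178 42 [510.5 353.5 183.6] [519.7 366.2 188.3]
```

View pics/v7.png

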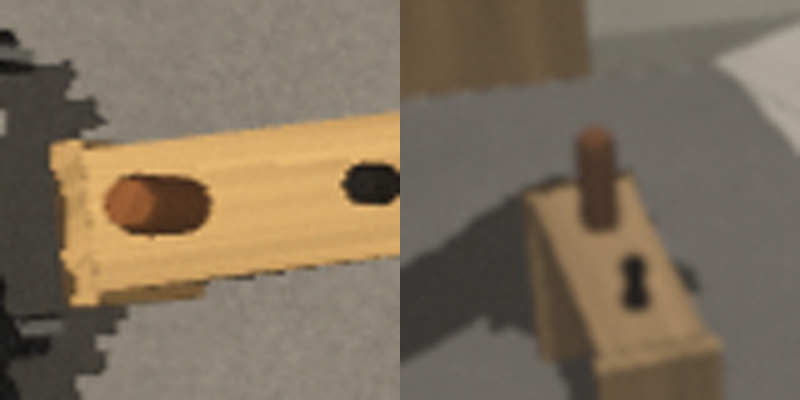

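>>> play_rows:
  commands:
    - {"tx": -25, "ty": 3, "tz": 0, "wx": 0, "wy": 0, "wz": 0, "hand": 0}
    - {"tx": -70, "ty": 8, "tz": 0, "wx": 0, "wy": 0, "wz": 0, "hand": 0}
    - {"tx": -117, "ty": 13.6, "tz": 0, "wx": 0, "wy": 0, "wz": 0, "hand": 0}
    - {"tx": -164, "ty": 19, "tz": 10, "wx": 0, "wy": 0, "wz": 0, "hand": 0}
    - {"tx": -210, "ty": 24.4, "tz": 20, "wx": 0, "wy": 0, "wz": 0, "hand": 0}

```text
time_s: 21.9
ee_pos: [555.8, 140.1, 247.9]
ee_rot: [[-0.094, 0.996, 0.001], [0.996, 0.094, -0.004], [-0.004, 0.001, -1.0]]
contact_force: [1.3, 0.6, -0.2]
opening: 85.6
grasp_force: 0.0
```

>>> play_rows:
  commands:
    - {"tx": -47, "ty": 5.5, "tz": 10, "wx": 0, "wy": 0, "wz": 0, "hand": 0}
    - {"tx": -94, "ty": 11, "tz": 20, "wx": 0, "wy": 0, "wz": 0, "hand": 0}
    - {"tx": -140, "ty": 16.3, "tz": 30, "wx": 0, "wy": 0, "wz": 0, "hand": 0}
    - {"tx": -186, "ty": 21.6, "tz": 40, "wx": 0, "wy": 0, "wz": 0, "hand": 0}
    - {"tx": -225, "ty": 26.2, "tz": 50, "wx": 0, "wy": 0, "wz": 0, "hand": 0}

```text
time_s: 22.4
ee_pos: [602.7, -82.7, 198.1]
ee_rot: [[-0.092, 0.996, -0.0], [0.996, 0.092, -0.005], [-0.005, -0.001, -1.0]]
contact_force: [-0.0, -0.2, 0.2]
opening: 85.3
grasp_force: 0.0
```

>>> play_rows:
  commands:
    - {"tx": -25, "ty": 3, "tz": 10, "wx": 0, "wy": 0, "wz": 0, "hand": 0}
    - {"tx": -43, "ty": 5, "tz": 25, "wx": 0, "wy": 0, "wz": 0, "hand": 0}
    - {"tx": -43, "ty": 5, "tz": 30, "wx": 0, "wy": 0, "wz": 0, "hand": 0}
    - {"tx": -43, "ty": 5, "tz": 30, "wx": 0, "wy": 0, "wz": 0, "hand": 0}
    - {"tx": -43, "ty": 5, "tz": 30, "wx": 0, "wy": 0, "wz": 0, "hand": 0}

```text
time_s: 22.9
ee_pos: [611.9, -120.3, 168.7]
ee_rot: [[-0.095, 0.995, 0.0], [0.995, 0.095, -0.002], [-0.002, 0.0, -1.0]]
contact_force: [0.1, 0.3, -0.0]
opening: 85.6
grasp_force: 0.0
```

```bash
python3 - <<'E'
from fit import *
for c in ("side","top"):
    p,d=grab_frame(c);P=cloud(c,d);cv2.imwrite(c+"s.png",p[:,:,::-1])
    print(c,*disc(P,(611.5,-116),40,82,99)[:4],"foot",disc(P,(476,-336),70,17,27)[:2])
E
python3 go.py 611.5 -116 45 5
```

```text
side [ 610.6 -114.9] 23.144254684448242 [ 610.  -116.7   90.4] 290 foot (array([ 473.3, -337.3]), 51.59458923339844)
top [ 611.4 -115.5] 22.18012237548828 [ 609.  -106.    89.7] 129 foot (array([ 476.6, -338.6]), 48.140560150146484)
t [  4.99  -0.47 124.25] w [0.07 0.17 0.49] | pos [ 612.26 -120.56  169.26] yaw 5.487215340594687 t 23.0 F [0.75 0.17 0.59] J [ 6.05 27.63  3.38 96.9  -1.72 55.41 15.5 ]
```

>>> play_rows:
  commands:
    - {"tx": 4.8, "ty": -0.4, "tz": 15, "wx": 0, "wy": 0, "wz": 0, "hand": 0}
    - {"tx": 4.8, "ty": -0.4, "tz": 50, "wx": 0, "wy": 0, "wz": 0, "hand": 0}
    - {"tx": 4.8, "ty": -0.4, "tz": 85, "wx": 0, "wy": 0, "wz": 0, "hand": 0}
    - {"tx": 4.8, "ty": -0.4, "tz": 112, "wx": 0, "wy": 0, "wz": 0, "hand": 0}
    - {"tx": 4.8, "ty": -0.4, "tz": 123, "wx": 0, "wy": 0, "wz": 0, "hand": 0}

```text
time_s: 23.5
ee_pos: [609.2, -116.7, 43.2]
ee_rot: [[-0.095, 0.996, -0.003], [0.996, 0.095, -0.002], [-0.002, -0.003, -1.0]]
contact_force: [-1.1, -0.5, -0.6]
opening: 85.4
grasp_force: 0.0
```

>>> play_rows:
  commands:
    - {"tx": 0, "ty": 0, "tz": 0, "wx": 0, "wy": 0, "wz": 0, "hand": 0.1}
    - {"tx": 0, "ty": 0, "tz": 0, "wx": 0, "wy": 0, "wz": 0, "hand": 0.3}
    - {"tx": 0, "ty": 0, "tz": 0, "wx": 0, "wy": 0, "wz": 0, "hand": 0.45}
    - {"tx": 0, "ty": 0, "tz": 0, "wx": 0, "wy": 0, "wz": 0, "hand": 0.55}
    - {"tx": 0, "ty": 0, "tz": 0, "wx": 0, "wy": 0, "wz": 0, "hand": 1}

```text
time_s: 24.0
ee_pos: [612.8, -118.4, 47.7]
ee_rot: [[-0.093, 0.996, 0.004], [0.996, 0.093, -0.004], [-0.004, 0.004, -1.0]]
contact_force: [1.1, -0.1, 6.1]
opening: 42.6
grasp_force: 59.8
```

>>> play_rows:
  commands:
    - {"tx": 0, "ty": 0, "tz": 0, "wx": 0, "wy": 0, "wz": 0, "hand": 1}
    - {"tx": 0, "ty": 0, "tz": 0, "wx": 0, "wy": 0, "wz": 0, "hand": 1}
    - {"tx": 0, "ty": 0, "tz": -3, "wx": 0, "wy": 0, "wz": 0, "hand": 1}
    - {"tx": 0, "ty": 0, "tz": -20, "wx": 0, "wy": 0, "wz": 0, "hand": 1}
    - {"tx": 0, "ty": 0, "tz": -50, "wx": 0, "wy": 0, "wz": 0, "hand": 1}

```text
time_s: 24.5
ee_pos: [608.3, -117.8, 94.3]
ee_rot: [[-0.093, 0.996, -0.005], [0.996, 0.093, -0.003], [-0.002, -0.005, -1.0]]
contact_force: [0.1, 0.6, -2.2]
opening: 42.6
grasp_force: 61.3
```

```bash
python3 go.py 476 -336.5 100 5
```

```text
t [-205.52 -152.05   -4.42] w [-0.31  0.13  0.33] | pos [ 608.29 -117.77   94.3 ] yaw 5.32482210403498 t 24.5 F [ 0.07  0.62 -2.21] J [ 6.05 32.8   3.09 99.84 -2.   47.69 15.33]
```

>>> play_rows:
  commands:
    - {"tx": -20, "ty": -15, "tz": 0, "wx": 0, "wy": 0, "wz": 0, "hand": 1}
    - {"tx": -50, "ty": -37.5, "tz": 0, "wx": 0, "wy": 0, "wz": 0, "hand": 1}
    - {"tx": -84, "ty": -63, "tz": 0, "wx": 0, "wy": 0, "wz": 0, "hand": 1}
    - {"tx": -120, "ty": -90, "tz": 0, "wx": 0, "wy": 0, "wz": 0, "hand": 1}
    - {"tx": -152, "ty": -114, "tz": 0, "wx": 0, "wy": 0, "wz": 0, "hand": 1}

```text
time_s: 25.0
ee_pos: [510.0, -282.1, 97.1]
ee_rot: [[-0.092, 0.996, 0.0], [0.996, 0.092, -0.004], [-0.004, 0.0, -1.0]]
contact_force: [-0.0, -0.6, -2.9]
opening: 42.8
grasp_force: 61.4
```

>>> play_rows:
  commands:
    - {"tx": -28, "ty": -21, "tz": 0, "wx": 0, "wy": 0, "wz": 0, "hand": 1}
    - {"tx": -46, "ty": -34.5, "tz": 0, "wx": 0, "wy": 0, "wz": 0, "hand": 1}
    - {"tx": -55.4, "ty": -41.7, "tz": 0, "wx": 0, "wy": 0, "wz": 0, "hand": 1}
    - {"tx": -55.4, "ty": -41.7, "tz": 0, "wx": 0, "wy": 0, "wz": 0, "hand": 1}
    - {"tx": -55.4, "ty": -41.7, "tz": 0, "wx": 0, "wy": 0, "wz": 0, "hand": 1}

```text
time_s: 25.5
ee_pos: [476.1, -337.6, 96.4]
ee_rot: [[-0.094, 0.996, 0.001], [0.996, 0.094, -0.002], [-0.003, 0.001, -1.0]]
contact_force: [0.6, 0.3, -2.0]
opening: 42.7
grasp_force: 61.4
```

```bash
cat > st.py <<'E'
from fit import *
ims=[]
for c in ("side","top"):
    p,d=grab_frame(c);t=np.array(observe()["ee_pos"]);P=cloud(c,d)
    q=P[(np.hypot(P[:,0]-t[0],P[:,1]-t[1])<35)&(P[:,2]>t[2]+36)&(P[:,2]<t[2]+52)]
    print(c,t,"lip",cv2.minEnclosingCircle(q[:,:2].astype(np.float32)) if len(q) else 0,np.median(q,0),len(q))
    f=P[(np.hypot(P[:,0]-476,P[:,1]+336)<60)&(P[:,2]>2)&(P[:,2]<26)]
    if len(f): print("foot",len(f),f.min(0),f.max(0),cv2.minEnclosingCircle(f[:,:2].astype(np.float32)))
    u,v=project(c,(476,-337,60)).astype(int);v=min(v,350);w=p[v-50:v+50,u-50:u+50,::-1];ims.append(cv2.resize(w,(400,400),interpolation=cv2.INTER_CUBIC))
import sys;cv2.imwrite(sys.argv[1],np.hstack(ims))
E
python3 st.py pics/v8.png; python3 go.py 476 -336 71 5.4
```

```text
side [ 476.5 -337.    96.2] lip ((477.5372314453125, -342.0484313964844), 33.80256652832031) [ 476.1 -348.8  139. ] 234
foot 1531 [ 418.3 -391.2    2. ] [ 534.  -305.4   26. ] ((476.7715759277344, -336.2762145996094), 59.02049255371094)
top [ 476.6 -336.8   96.2] lip ((475.0323486328125, -330.72967529296875), 33.50830841064453) [ 474.2 -322.4  138.1] 169
foot 924 [ 418.  -371.4    2.1] [ 534.9 -277.3   26. ] ((475.8625183105469, -335.28302001953125), 59.450836181640625)
t [ 0.96 -0.49 25.16] w [0.04 0.13 0.11] | pos [ 476.56 -336.85   96.16] yaw 5.506214970285565 t 25.6 F [ 0.57  0.12 -1.13] J [ 28.89  29.45   4.72 105.54  -3.17  45.02  40.75]
```

View pics/v8.png

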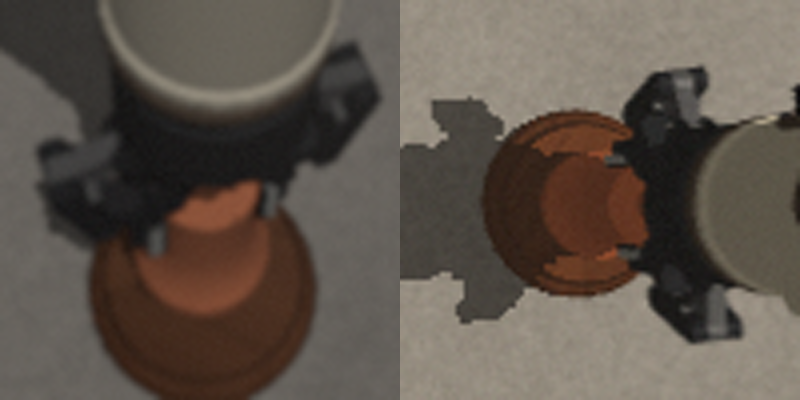

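```bash
python3 - <<'E'
from fit import *
from scipy.optimize import least_squares
def circ(q,r):
    # fit circle of known radius to visible rim points
    return least_squares(lambda c:np.hypot(q[:,0]-c[0],q[:,1]-c[1])-r,q.mean(0)[:2],loss="soft_l1").x
im=cv2.imread("pics/top0.png")[:,:,2].astype(int);u,v=449,222;print(im[v-6:v+7,u-7:u+7]);print(u-7,v-6,project("top",(476.5,-336,22)),project("side",(476.5,-336,22)))
im=cv2.imread("pics/side0.png")[:,:,2].astype(int);u,v=project("side",(476,-337,22)).astype(int);print(u-7,v-6);print(im[v-6:v+7,u-7:u+8])
t=np.array(observe()["ee_pos"])
for c in ("side","top"):
    p,d=grab_frame(c);P=cloud(c,d)
    q=P[(np.hypot(P[:,0]-t[0],P[:,1]-t[1])<45)&(P[:,2]>44)&(P[:,2]<57)]
    print(c,len(q),q.min(0),q.max(0),"stem foot c",circ(q,31))
E
```

```text
[[ 97  93  95  98  99 103 110 104 105 103 101 107 101  98]
 [ 95  93  96 100 101 106 107 104 103 102 105 101 102  95]
 [ 96  96  99  98 107 140  71  64  83 105 104 100  98  95]
 [ 95  96 100 106  87  68  54  44  44  62 102  95  94  95]
 [101  97 102 108 137  71  62  55  45  40  73  94  94  97]
 [ 99 109 106 114 136  69  66  61  47  47  58  92  94  97]
 [103 104 108 112 133  69  65  61  47  43  49  91  95  94]
 [104 106 102 101  53  64  65  50  44  43  75  93  92  94]
 [108 106 103 104  92  72  54  43  43  55  93  94  93  91]
 [106 103 103 100 102  98  83  72  89  97  93  93  92  92]
 [102 104 101  99  99  95  93  93  97  96  88  92  92  88]
 [105  99 100 101  95  94  96  95  92  94  91  91  89  87]
 [102 105 100  97  97  92  90  96  93  90  91  88  89  88]]
442 216 [448.  221.5] [326.4 367.5]
319 362
[[ 77  76  78  77  76  76  75  77  76  78  76  75  75  75  74]
 [ 76  75  78  77  75  70  70  72  72  75  77  76  77  77  75]
 [ 75  76  77  75  70  65  62  61  63  66  71  76  77  78  78]
 [ 73  75  75  71  63  57  54  52  50  52  60  70  75  78  78]
 [ 74  74  73  66  57  55  56  58  54  52  52  62  73  79  79]
 [ 72  73  71  62  60  66  76  80  76  65  53  56  69  76  76]
 [ 73  71  69  65  71  87  96  99  96  85  67  60  67  75  77]
 [ 71  71  71  72  83  97 104 106 105  93  73  61  68  75  76]
 [ 72  71  72  74  87  99 104 106 103  89  69  64  72  77  77]
 [ 70  71  70  74  80  92  98  99  95  80  67  69  74  76  76]
 [ 69  70  68  70  74  79  81  86  83  74  70  73  74  76  76]
 [ 70  70  69  70  70  72  73  74  75  71  71  72  74  72  73]
 [ 68  69  69  71  71  70  72  72  71  74  74  72  73  73  74]]
side 43 [ 443.9 -364.1   49.2] [ 501.4 -332.    57. ] stem foot c [ 475.3 -332.9]
top 36 [ 446.  -340.1   47.7] [ 505.3 -304.    56.9] stem foot c [ 476.3 -335.3]
```

>>> play_rows:
  commands:
    - {"tx": -2.3, "ty": 0, "tz": 3, "wx": 0, "wy": 0, "wz": 0, "hand": 1}
    - {"tx": -2.3, "ty": 0, "tz": 9, "wx": 0, "wy": 0, "wz": 0, "hand": 1}
    - {"tx": -2.3, "ty": 0, "tz": 16, "wx": 0, "wy": 0, "wz": 0, "hand": 1}
    - {"tx": -2.3, "ty": 0, "tz": 22, "wx": 0, "wy": 0, "wz": 0, "hand": 1}
    - {"tx": -2.3, "ty": 0, "tz": 24, "wx": 0, "wy": 0, "wz": 0, "hand": 1}

```text
time_s: 26.2
ee_pos: [474.5, -340.9, 70.7]
ee_rot: [[-0.093, 0.996, -0.001], [0.996, 0.093, -0.002], [-0.002, -0.002, -1.0]]
contact_force: [-0.5, -0.3, -2.4]
opening: 42.6
grasp_force: 61.4
```

>>> play_rows:
  commands:
    - {"tx": 0, "ty": 0, "tz": 0, "wx": 0, "wy": 0, "wz": 0, "hand": 1}
    - {"tx": 0, "ty": 0, "tz": 0.5, "wx": 0, "wy": 0, "wz": 0, "hand": 1}
    - {"tx": 0, "ty": 0, "tz": 1, "wx": 0, "wy": 0, "wz": 0, "hand": 1}
    - {"tx": 0, "ty": 0, "tz": 1.5, "wx": 0, "wy": 0, "wz": 0, "hand": 1}
    - {"tx": 0, "ty": 0, "tz": 2, "wx": 0, "wy": 0, "wz": 0, "hand": 1}

```text
time_s: 26.7
ee_pos: [475.4, -341.5, 70.3]
ee_rot: [[-0.093, 0.996, 0.001], [0.996, 0.093, -0.004], [-0.004, 0.0, -1.0]]
contact_force: [0.1, 0.3, -2.6]
opening: 42.4
grasp_force: 61.3
```

```bash
python3 - <<'E'
from fit import *
from scipy.optimize import least_squares
def circ(q,r): return least_squares(lambda c:np.hypot(q[:,0]-c[0],q[:,1]-c[1])-r,q.mean(0)[:2],loss="soft_l1").x
for c in ("side","top"):
    p,d=grab_frame(c);P=cloud(c,d);s=observe();t=np.array(s["ee_pos"])
    q=P[(np.hypot(P[:,0]-t[0],P[:,1]-t[1])<45)&(P[:,2]>26)&(P[:,2]<33)]
    w=P[(np.hypot(P[:,0]-476,P[:,1]+336)<75)&(P[:,2]>8)&(P[:,2]<24)]
    print(c,t,s["contact_force"],len(q),q.min(0),q.max(0),"stem",circ(q,31),"woodextent",w.min(0),w.max(0))
E
```

```text
side [ 475.3 -341.5   70.1] [ 0.3 -0.5 -3. ] 55 [ 443.4 -369.3   26.3] [ 506.7 -335.8   33. ] stem [ 474.2 -338. ] woodextent [ 421.6 -390.8    8.2] [ 531.  -294.4   24. ]
top [ 475.3 -341.4   70.1] [ 0.2 -0.6 -2.8] 53 [ 433.3 -357.    26.1] [ 514.6 -303.6   33. ] stem [ 475. -340.] woodextent [ 423.3 -371.1    8.1] [ 530.2 -282.8   24. ]
```

>>> play_rows:
  commands:
    - {"tx": 1.0, "ty": 0.7, "tz": 0, "wx": 0, "wy": 0, "wz": 0, "hand": 1}
    - {"tx": 1.9, "ty": 1.4, "tz": 0, "wx": 0, "wy": 0, "wz": 0, "hand": 1}
    - {"tx": 1.9, "ty": 1.4, "tz": 0.5, "wx": 0, "wy": 0, "wz": 0, "hand": 1}
    - {"tx": 1.9, "ty": 1.4, "tz": 1, "wx": 0, "wy": 0, "wz": 0, "hand": 1}
    - {"tx": 1.9, "ty": 1.4, "tz": 1, "wx": 0, "wy": 0, "wz": 0, "hand": 1}

```text
time_s: 27.3
ee_pos: [477.0, -339.2, 69.8]
ee_rot: [[-0.093, 0.996, 0.001], [0.996, 0.093, -0.003], [-0.003, 0.001, -1.0]]
contact_force: [-0.7, 3.7, 4.7]
opening: 42.5
grasp_force: 61.1
```

>>> play_rows:
  commands:
    - {"tx": 0, "ty": 0, "tz": 0.4, "wx": 0, "wy": 0, "wz": 0, "hand": 1}
    - {"tx": 0, "ty": 0, "tz": 0.8, "wx": 0, "wy": 0, "wz": 0, "hand": 1}
    - {"tx": 0, "ty": 0, "tz": 1.2, "wx": 0, "wy": 0, "wz": 0, "hand": 1}
    - {"tx": 0, "ty": 0, "tz": 1.2, "wx": 0, "wy": 0, "wz": 0, "hand": 1}
    - {"tx": 0, "ty": 0, "tz": 1.2, "wx": 0, "wy": 0, "wz": 0, "hand": 1}

```text
time_s: 27.8
ee_pos: [477.1, -339.2, 69.7]
ee_rot: [[-0.093, 0.996, 0.001], [0.996, 0.093, -0.003], [-0.004, 0.001, -1.0]]
contact_force: [-4.3, 3.6, 13.8]
opening: 42.4
grasp_force: 60.9
```

>>> play_rows:
  commands:
    - {"tx": 0, "ty": 0, "tz": -0.8, "wx": 0, "wy": 0, "wz": 0, "hand": 0.45}
    - {"tx": 0, "ty": 0, "tz": -0.8, "wx": 0, "wy": 0, "wz": 0, "hand": 0.35}
    - {"tx": 0, "ty": 0, "tz": -0.8, "wx": 0, "wy": 0, "wz": 0, "hand": 0.2}
    - {"tx": 0, "ty": 0, "tz": -0.8, "wx": 0, "wy": 0, "wz": 0, "hand": 0}
    - {"tx": 0, "ty": 0, "tz": -0.8, "wx": 0, "wy": 0, "wz": 0, "hand": 0}

```text
time_s: 28.3
ee_pos: [476.4, -339.5, 68.4]
ee_rot: [[-0.093, 0.996, 0.0], [0.996, 0.093, -0.003], [-0.003, -0.0, -1.0]]
contact_force: [-0.2, 0.5, 0.4]
opening: 85.5
grasp_force: 0.0
```

>>> play_rows:
  commands:
    - {"tx": 0, "ty": 0, "tz": -10, "wx": 0, "wy": 0, "wz": 0, "hand": 0}
    - {"tx": 0, "ty": 0, "tz": -40, "wx": 0, "wy": 0, "wz": 0, "hand": 0}
    - {"tx": 0, "ty": 0, "tz": -80, "wx": 0, "wy": 0, "wz": 0, "hand": 0}
    - {"tx": 20, "ty": 0, "tz": -120, "wx": 0, "wy": 0, "wz": 0, "hand": 0}
    - {"tx": 60, "ty": 20, "tz": -150, "wx": 0, "wy": 0, "wz": 0, "hand": 0}

```text
time_s: 28.8
ee_pos: [488.0, -284.6, 220.0]
ee_rot: [[-0.085, 0.996, 0.002], [0.996, 0.085, -0.007], [-0.008, 0.002, -1.0]]
contact_force: [1.4, -0.3, -0.2]
opening: 85.1
grasp_force: 0.0
```

>>> play_rows:
  commands:
    - {"tx": 45, "ty": 15, "tz": 0, "wx": 0, "wy": 0, "wz": 0, "hand": 0}
    - {"tx": 90, "ty": 30, "tz": -10, "wx": 0, "wy": 0, "wz": 0, "hand": 0}
    - {"tx": 130, "ty": 40, "tz": -20, "wx": 0, "wy": 0, "wz": 0, "hand": 0}
    - {"tx": 150, "ty": 45, "tz": -20, "wx": 0, "wy": 0, "wz": 0, "hand": 0}
    - {"tx": 150, "ty": 45, "tz": -20, "wx": 0, "wy": 0, "wz": 0, "hand": 0}

```text
time_s: 29.3
ee_pos: [521.6, -122.1, 237.0]
ee_rot: [[-0.1, 0.995, 0.002], [0.995, 0.1, -0.002], [-0.002, 0.002, -1.0]]
contact_force: [0.8, -0.9, -1.3]
opening: 85.3
grasp_force: 0.0
```

```bash
python3 - <<'E'
from fit import *
from scipy.optimize import least_squares
def circ(q,r): return least_squares(lambda c:np.hypot(q[:,0]-c[0],q[:,1]-c[1])-r,q.mean(0)[:2],loss="soft_l1").x
ims=[]
for c in ("side","top"):
    p,d=grab_frame(c);P=cloud(c,d)
    l=disc(P,(476,-337),40,104,120)
    w=P[(np.hypot(P[:,0]-476,P[:,1]+336)<65)&(P[:,2]>16)&(P[:,2]<26)]
    print(c,"lip",*l,"wood",cv2.minEnclosingCircle(w[:,:2].astype(np.float32)),w.min(0),w.max(0))
    u,v=project(c,(476,-337,60)).astype(int);v=min(v,360);w=p[v-40:v+40,u-40:u+40,::-1];ims.append(cv2.resize(w,(400,400),interpolation=cv2.INTER_CUBIC))
cv2.imwrite("pics/v9.png",np.hstack(ims));print(observe()["ee_pos"],observe()["contact_force"])
E
```

```text
side lip [ 475.5 -335.9] 23.375368118286133 [ 475.3 -337.   112. ] 539 wood ((475.47747802734375, -338.2386779785156), 50.231712341308594) [ 425.4 -386.    16. ] [ 525.3 -292.1   25.9]fit.py:6: RuntimeWarning: Mean of empty slice.
  (c,r)=cv2.minEnclosingCircle(q[:,:2].astype(np.float32)); return np.array(c),r,q.mean(0),len(q)
  ret = um.true_divide(
Traceback (most recent call last):
ValueError: zero-size array to reduction operation minimum which has no identity
```

>>> play_rows:
  commands:
    - {"tx": 40, "ty": 10, "tz": -10, "wx": 0, "wy": 0, "wz": 0, "hand": 0}
    - {"tx": 85, "ty": 20, "tz": -20, "wx": 0, "wy": 0, "wz": 0, "hand": 0}
    - {"tx": 130, "ty": 25, "tz": -30, "wx": 0, "wy": 0, "wz": 0, "hand": 0}
    - {"tx": 175, "ty": 30, "tz": -30, "wx": 0, "wy": 0, "wz": 0, "hand": 0}
    - {"tx": 210, "ty": 30, "tz": -30, "wx": 0, "wy": 0, "wz": 0, "hand": 0}

```text
time_s: 29.9
ee_pos: [531.5, 86.1, 265.6]
ee_rot: [[-0.091, 0.996, 0.002], [0.996, 0.091, -0.003], [-0.003, 0.001, -1.0]]
contact_force: [0.3, -0.3, -0.7]
opening: 85.5
grasp_force: 0.0
```

>>> play_rows:
  commands:
    - {"tx": 40, "ty": 0, "tz": 0, "wx": 0, "wy": 0, "wz": 0, "hand": 0}
    - {"tx": 80, "ty": 0, "tz": 0, "wx": 0, "wy": 0, "wz": 0, "hand": 0}
    - {"tx": 110, "ty": 0, "tz": 0, "wx": 0, "wy": 0, "wz": 0, "hand": 0}
    - {"tx": 120, "ty": 0, "tz": 0, "wx": 0, "wy": 0, "wz": 0, "hand": 0}
    - {"tx": 120, "ty": 0, "tz": 0, "wx": 0, "wy": 0, "wz": 0, "hand": 0}

```text
time_s: 30.4
ee_pos: [519.9, 204.6, 264.4]
ee_rot: [[-0.094, 0.996, -0.0], [0.996, 0.094, -0.004], [-0.004, -0.0, -1.0]]
contact_force: [0.5, -1.6, -1.1]
opening: 85.5
grasp_force: 0.0
```

```bash
python3 - <<'E'
from fit import *
ims=[]
for c in ("side","top"):
    p,d=grab_frame(c);P=cloud(c,d);cv2.imwrite(c+"e.png",p[:,:,::-1])
    for n,z0,z1,R in (("lip",104,120,40),("wood",5,26,65)):
        q=P[(np.hypot(P[:,0]-476,P[:,1]+337)<R)&(P[:,2]>z0)&(P[:,2]<z1)]
        print(c,n,len(q),*(disc(P,(476,-337),R,z0,z1)[:3] if len(q) else ()),q.min(0) if len(q) else 0,q.max(0) if len(q) else 0)
    for s in ((517,112),(496,-2)):
        q=disc(P,s,40,82,99) if len(P[(np.hypot(P[:,0]-s[0],P[:,1]-s[1])<40)&(P[:,2]>82)&(P[:,2]<99)]) else 0; print("stem",s,q)
    u,v=project(c,(476,-337,60)).astype(int);v=min(v,360);w=p[v-40:v+40,u-40:u+40,::-1];ims.append(cv2.resize(w,(400,400),interpolation=cv2.INTER_CUBIC))
cv2.imwrite("pics/v9.png",np.hstack(ims));print(observe()["ee_pos"],observe()["contact_force"])
E
```

```text
side lip 538 [ 476.2 -335.7] 23.412799835205078 [ 475.1 -336.9  112. ] [ 452.8 -358.6  104.2] [ 497.9 -312.9  115.5]
side wood 1512 [ 476.8 -337.3] 56.647945404052734 [ 472.2 -352.4   18.4] [ 421.6 -391.6    5.1] [ 531.5 -282.2   25.8]
stem (517, 112) (array([516.1, 112.5]), 22.462318420410156, array([515.7, 109.8,  90.3]), 184)
stem (496, -2) (array([495.1,  -1.3]), 23.128461837768555, array([494.3,  -3.7,  90.5]), 252)
top lip 319 [ 476.9 -336. ] 22.725976943969727 [ 476.8 -335.2  111.4] [ 456.2 -357.5  104.1] [ 497.3 -313.4  116.1]
top wood 968 [ 476.7 -337.2] 55.41099166870117 [ 477.1 -324.    17.8] [ 423.  -388.8    5.2] [ 530.3 -282.9   26. ]
stem (517, 112) (array([518.4, 111.5]), 22.47443199157715, array([518.2, 111.2,  89.4]), 296)
stem (496, -2) (array([496.6,  -3.7]), 22.367828369140625, array([496.4,  -4. ,  89.7]), 285)
[520.5 202.  264.4] [ 0.4 -1.4 -0.1]
```

View pics/v9.png

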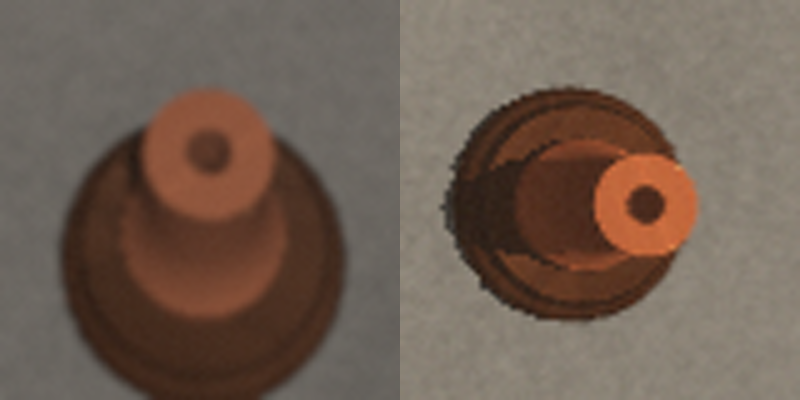

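```bash
python3 -c "
from bench import *
print(job_done())"
```

```text
the job is handed in; nothing more can be done
None
```

The job is handed in: the stem that started at about (612, -116) mm was the open one, and it now stands upright on the smallest foot, about 1 mm off the hole by the last pictures; the rod hangs back in its rack hole and the other two stems have not moved. On the way out the rod knocked the loop tool in the rack and tilted in the grip, which I corrected, and the loop tool may be slightly displaced; the verdict was not shown to me.

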